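# Sweep the plaster halos through the gate

## Robot

A 7-joint arm with a two-finger parallel gripper is mounted at the origin on the work surface. World frame = base frame: x ahead of the robot, y to its left, z up, the work surface at z = 0. Lengths are in m, angles in rad, forces in N, time in s.
With the tool pointing down it reaches from about 0.425 to 0.95 m from the base axis. Payload 4.7 kg.
Tool frame: the origin (TCP) lies at the very end of the fingers, on their centre line; the grasp point (between the pads) lies r.pinch_z behind it (r.pinch_z is the distance from the TCP to the grasp point, in m); z points along the fingers, y is the direction in which the jaws open and shut (so a half turn about z gives the same grasp; the last joint's range is limited). The gripper opens to 87 mm and grips with 3 to 60 N. Pads are 19 mm wide; open, the fingers measure 117 mm over their backs; the gripper's body (75 mm by 190 mm) begins 51 mm behind the grasp point.
Start: joints at [1.169, 0.469, -0.049, 1.532, 0.024, 1.141, -0.082], TCP at [0.246, -0.629, 0.196] pointing down, gripper open.
Joint ranges: [-2.59, 2.59], [-0.33, 1.99], [-1.39, 1.29], [0.1, 2.45], [-1.04, 4.18], [0.21, 1.99], [-2.66, 2.66]. Speed limits (rad/s): [2.57, 2.57, 3.14, 3.14, 3.14, 3.14, 3.14].

## Interface

Orientations are given as a unit quaternion [x, y, z, w].
In Python, from cell import r, optics gives the robot as it stands. The module is installed in compiled form; this text tells all that it offers.
- The arm moves only by the tool jog_arm, never from a script. Its argument "rows" is one flat list of numbers, 5 for each row, row after row: the finger opening in cm, from 0 to 8.7, then the shift along the tool's x, y, z in cm, then the turn about the tool's z in degrees. A call has 1 to 12 rows; each row is the pose to reach, as a shift and turn from the pose measured when the call began, along the tool's axes at that moment; what a row does not reach only later rows make up. A row lasts 1/12 s, in which the tool goes at most 41.7 mm and 7.16 degrees, less where a joint would pass 70% of its speed; a pose out of reach is approached as far as the arm can. A call with a gripper value outside its range is refused whole. The fingers move at their own pace and stop on an object; "grip_force" is the grip in N (left out, the last holds). Time passes only in rows, so rows that repeat a pose let the fingers close. It gives the time, the measured TCP pose, the force and the opening at its end, in the units of the state.
- r.sense(): the state, without advancing time (a new reading comes with each control period).
- optics.capture(name): name is "side" or "top"; returns the picture (480x640x3 uint8, red, green, blue); there is no depth.
- optics.camera_params(name): a dict with "fovy" (degrees; the focal length in pixels is half the picture's height over the tangent of half this angle, whatever the lens; pixels are square), "cx", "cy" (the principal point, pixels), "world_from_camera" (4x4, takes a point from camera to world coordinates). Camera axes: x right, y up, looking along -z (the intrinsics and any distortion apply to the point x, -y, -z); pixel columns grow to the right and rows downward; lengths in m; the calibration is good to about 2 mm. A picture is of the moment at which its call begins. camera_params takes no time and is no camera call.
- r.job_done(): hands the job in, once; it reports no verdict.
The state is a dict: "time": time; "joint_pos": joint angles; "dq": joint speeds; "effort": joint torques, N m; "tcp_pos": TCP position; "tool_rot": TCP orientation; "force": force on the tool from outside, world axes, zero at the start; "ft_torque": the same for the moment, N m; "width": opening from 0.0 (shut) to 1.0 (fully open).
Only numpy, scipy, OpenCV 4.12 (cv2) and the standard library are available. Lean on these libraries where they do the work, as an engineer would, in place of code of your own. Each camera call takes 0.05 s, during which the arm holds its last target.

## Task

With your fingertips, sweep the three white halo discs across the board, one at a time, through the narrow gate and fully into the slot behind it. Only slide them, never pick them up, and leave the terracotta-coloured disc and everything else where it is.

Things in the scene. Friction and masses are not known exactly. Their poses are not given: they have to be found in the camera images.
- board: Fixed green-painted sorting board, 290 mm (its x) by 375 mm (its y), 12 mm thick. Origin on the table, straight under the middle of the gate. A fence 10 mm thick, 18 mm high crosses it at y = 0, edge to edge except for the gate. On the -y side the open part, 190 mm deep, no rim, where the discs lie; on the +y side the slot. Its yaw varies by up to 0.25 rad.
- gate (a point): Middle of the gate, on the board's upper face; axes as the board's: +y points through the gate into the slot, +x across the gate, z up. The gate is 54 mm wide, with small brass posts 22 mm high. On the open side two short cheeks, 18 mm high, flare out at 45 degrees to 56 mm either side of the middle, reaching 29 mm out from it.
- slot_end (a point): Middle of the slot's closed end, on the board's upper face, 155 mm past the middle of the gate; axes as the gate's. The slot is 54 mm wide all along, black-floored, its pale wooden walls 10 mm thick and 18 mm high. It takes three discs in single file; a disc pushed in pushes those before it along.
- halo_a_mid (a point): White scalloped plaster halo disc lying flat on the open part of the board: 40 mm across, 12 mm thick, about 22 g, slides easily. This point is its centre, 6 mm above its underside.
- halo_b_mid (a point): White scalloped plaster halo disc lying flat on the open part of the board: 40 mm across, 12 mm thick, about 22 g, slides easily. This point is its centre, 6 mm above its underside.
- halo_c_mid (a point): White scalloped plaster halo disc lying flat on the open part of the board: 40 mm across, 12 mm thick, about 22 g, slides easily. This point is its centre, 6 mm above its underside.
- halo_red_mid (a point): Terracotta-coloured scalloped plaster halo disc lying flat on the open part of the board: 40 mm across, 12 mm thick, about 22 g, slides easily. This point is its centre, 6 mm above its underside. It stays where it is.
- cherub: Small white plaster cherub, 40 mm base, 52 mm tall, standing loose on the board beside the slot. Origin at its underside. To be left alone.
- jar: Small jar with a red lid, 42 mm across, 48 mm tall, standing loose on the board on the other side of the slot. Origin at its underside. To be left alone.
- figure_a: White plaster figure with a round halo, about 200 mm tall, base 68 mm, loose on the table at the robot's right. Origin at its underside. To be left alone.
- figure_b: White plaster figure with a round halo, about 170 mm tall, base 58 mm, loose on the table at the robot's right. Origin at its underside. To be left alone.
- cup: Purple plastic cup, 72 mm across, 95 mm tall, on the table at the robot's left. Origin at its underside. To be left alone.
- brush: Brush lying on the table at the robot's left. Origin at its underside. To be left alone.
Mind the look-alikes: they are no part of the job. Leave any purple or turquoise look-alike of the part that bears halo_c_mid alone.

How it is judged:
By the outcome, as a careful person would: the job done as asked, in the order asked, and still so for the second after the job is handed in, with the robot touching nothing.
It also fails if it takes over 69 s, if anything falls off the work surface, if the arm or the gripper's body presses on something with over 40 N, if the wrist force passes 120 N, or if a joint passes its speed limit or range.

## Working session

There is one attempt and no reset: what is moved stays moved. The work goes in short steps, Python scripts to look and compute and a tool call to move; the robot and the scene stay as the last step left them, time stands still between calls to the robot, and variables do not carry over. Pictures are saved under pics/ and viewed, and the job is handed in when it is done.

Besides the shell and the picture viewer there is one more tool, called after "Request:" in YAML: its name, and indented under it one key for each argument. jog_arm: Moves the arm, as the interface text tells. Its arguments: {"type":"object","properties":{"rows":{"type":"array"},"grip_force":{"type":"number"}},"required":["rows"]}

```bash
mkdir -p pics; python3 - <<'E'
from cell import r, optics
import cv2
s=r.sense(); print(s['time'],s['tcp_pos'],s['tool_rot'],s['width'],r.pinch_z)
for n in("top","side"):
    p=optics.camera_params(n); print(n,p)
    cv2.imwrite(f"pics/{n}0.png",optics.capture(n)[:,:,::-1])
E
```

```text
0.0 [ 0.24562889 -0.6280226   0.19471071] [ 9.82674093e-01  1.85339354e-01 -2.24007250e-04 -9.49275737e-04] 0.9990890252960917 0.0187
top {'fovy': 46.76017211254303, 'cx': 319.49299149122095, 'cy': 233.8540143127159, 'world_from_camera': array([[ 0.01361334,  0.98222591, -0.18720829,  0.29151493],
       [-0.99979317,  0.01620027,  0.01229544,  0.01055384],
       [ 0.01510972,  0.18700219,  0.98224329,  1.40249247],
       [ 0.        ,  0.        ,  0.        ,  1.        ]])}
side {'fovy': 45.52977606100753, 'cx': 313.4715783312208, 'cy': 246.0736057753065, 'world_from_camera': array([[ 0.8663899 ,  0.36211306, -0.34386433,  0.09479707],
       [-0.4992461 ,  0.61287946, -0.61248028, -0.80781657],
       [-0.01103973,  0.70231965,  0.71177611,  0.99557928],
       [ 0.        ,  0.        ,  0.        ,  1.        ]])}
```

View pics/top0.png

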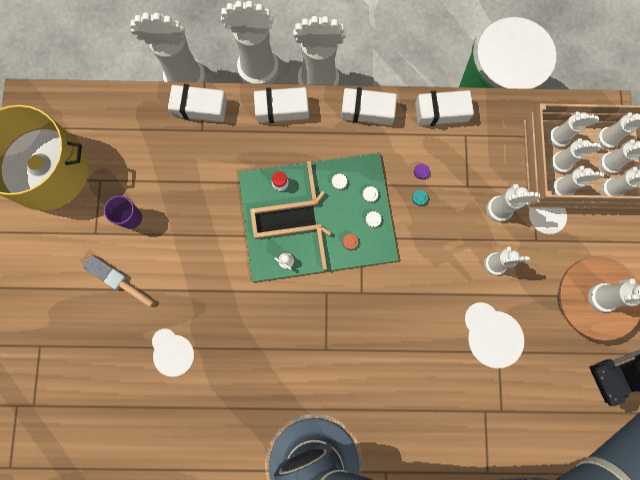

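View pics/side0.png

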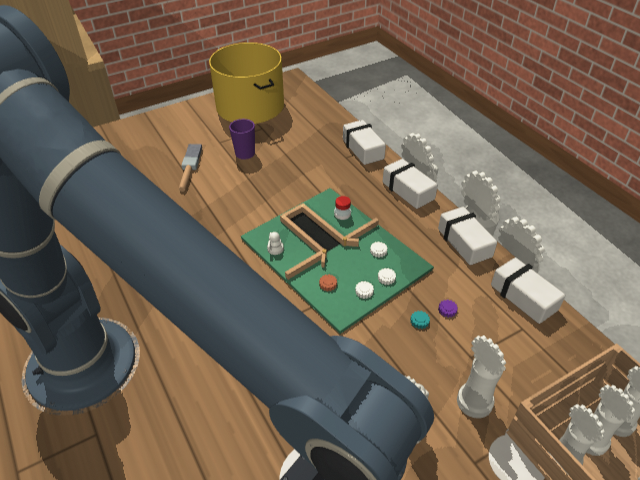

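The top view shows white discs at (340,181), (371,194) and (374,219), and the terracotta disc at (350,242). The purple disc at (422,171) and the turquoise one at (420,198) lie off the board. The gate is near (321,215), and the slot runs left to (255,221).

Candidates for white halo discs:
- **Discs on the board:** the three whites at (340,181), (371,194) and (374,219). These match the description.
- **Look-alikes:** terracotta (350,242), purple (422,171) and turquoise (420,198).
- **Other white things:** jar (280,180), cherub (286,260), figures (510,203) and (503,262), and the figures' halos and white patches.

```bash
cat > h.py <<'E'
import numpy as np, cv2
from cell import r, optics
def cam(n):
    p=optics.camera_params(n); return p, 240/np.tan(np.radians(p['fovy']/2)), p['world_from_camera']
def ray(n,u,v):
    p,f,T=cam(n); d=np.array([(u-p['cx'])/f,-(v-p['cy'])/f,-1]); return T[:3,3],T[:3,:3]@d
def onplane(n,u,v,z):
    o,d=ray(n,u,v); return o+d*(z-o[2])/d[2]
def proj(n,P):
    p,f,T=cam(n); c=T[:3,:3].T@(np.asarray(P)-T[:3,3]); return p['cx']+f*c[0]/-c[2], p['cy']-f*c[1]/-c[2]
def tri(a,b):
    A=[];B=[]
    M=np.zeros((3,3));v=np.zeros(3);L=[]
    for n,u,w in((('top',)+tuple(a)),(('side',)+tuple(b))):
        o,d=ray(n,u,w);d=d/np.linalg.norm(d);Q=np.eye(3)-np.outer(d,d);M+=Q;v+=Q@o;L.append((o,d))
    P=np.linalg.solve(M,v); gap=sum(np.linalg.norm((np.eye(3)-np.outer(d,d))@(P-o)) for o,d in L); return P,gap
def blobs(img,mask,amin,amax):
    n,l,s,c=cv2.connectedComponentsWithStats(mask.astype(np.uint8)); return [(c[i],s[i,4]) for i in range(1,n) if amin<=s[i,4]<=amax]
def masks(img):
    I=img.astype(int);R,G,B=I[...,0],I[...,1],I[...,2]
    green=(G>R+25)&(G>B+10)
    hsv=cv2.cvtColor(img,cv2.COLOR_RGB2HSV)
    white=(hsv[...,1]<50)&(hsv[...,2]>150)
    red=(R>G+60)&(R>B+60)&(hsv[...,0]<12)
    return green,white,red
E
python3 - <<'E'
from h import *
C={}
for n,box in(("top",(225,140,410,290)),("side",(230,180,440,340))):
    img=cv2.imread(f"pics/{n}0.png")[:,:,::-1].copy()
    g,w,rd=masks(img)
    x0,y0,x1,y1=box
    sub=np.zeros_like(g);sub[y0:y1,x0:x1]=1
    print(n,'W',[(c.round(1),a) for c,a in blobs(img,w&sub,20,800)],'R',[(c.round(1),a) for c,a in blobs(img,rd&sub,20,800)])
    cs,_=cv2.findContours(cv2.morphologyEx((g&sub).astype(np.uint8),cv2.MORPH_CLOSE,np.ones((5,5))),0,2)
    h=cv2.convexHull(np.vstack([c for c in cs if cv2.contourArea(c)>300]))
    for e in (3,5): q=cv2.approxPolyDP(h,e,True)[:,0]; print(e,q.tolist())
    cv2.imwrite(f"pics/{n}_crop.png",cv2.resize(img[y0:y1,x0:x1,::-1],None,fx=3.6,fy=3.6,interpolation=cv2.INTER_CUBIC))
E
```

```text
top W [(array([338.9, 180.8]), np.int32(194)), (array([277.6, 187.2]), np.int32(41)), (array([370. , 193.6]), np.int32(202)), (array([373.1, 218.8]), np.int32(206)), (array([284.7, 260.6]), np.int32(205))] R [(array([278.9, 178.3]), np.int32(185)), (array([350. , 241.3]), np.int32(173))]
3 [[378, 153], [397, 260], [253, 281], [239, 172]]
5 [[378, 153], [397, 260], [253, 281], [239, 172]]
side W [(array([420.6, 184.8]), np.int32(353)), (array([272.2, 237.4]), np.int32(92)), (array([378.4, 247.9]), np.int32(181)), (array([274.4, 243.7]), np.int32(28)), (array([274.9, 250. ]), np.int32(42)), (array([386.5, 274.8]), np.int32(210)), (array([364. , 288.3]), np.int32(220))] R [(array([342.7, 202.3]), np.int32(171)), (array([327.7, 281.1]), np.int32(167))]
3 [[432, 267], [339, 332], [241, 236], [331, 189]]
5 [[432, 267], [339, 332], [241, 236], [331, 189]]
```

View pics/top_crop.png

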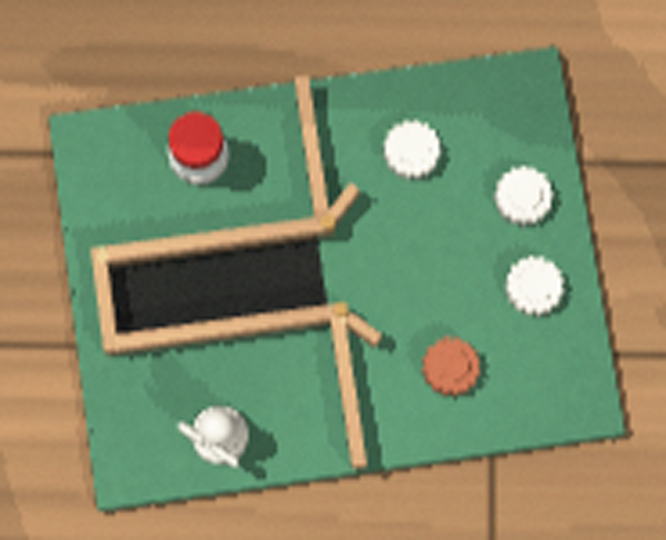

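View pics/side_crop.png

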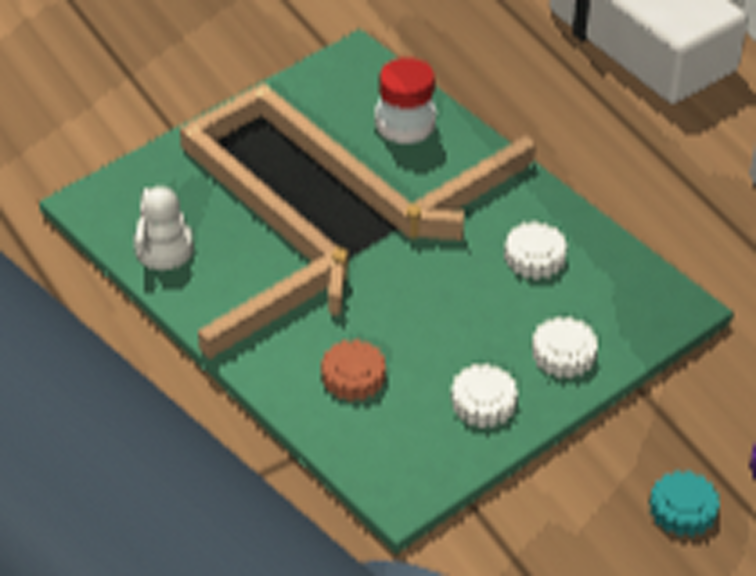

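```bash
python3 - <<'E'
from h import *
t=[(338.9,180.8),(370,193.6),(373.1,218.8),(350,241.3)]; s=[(378.4,247.9),(386.5,274.8),(364,288.3),(327.7,281.1)]
D=[]
for a,b in zip(t,s):
    P,g=tri(a,b); print('disc tri',P.round(4),'gap',round(g,4), 'top plane', onplane('top',*a,.022).round(4)[:2],'side plane',onplane('side',*b,.019).round(4)[:2])
ct=[[378.5,153.5],[398,260],[253,281.5],[239,172]]; cs=[[432,267],[339,332],[241,236],[331,189]]
# crops -> pixels ; corners in order top: right-up, right-down, left-down, left-up
B=np.array([[145,-190],[-145,-190],[-145,185],[145,185]])/1000
for name,C in(('top',ct),('side',cs)):
    W=np.array([onplane(name,*c,.012)[:2] for c in C])
    H,_=cv2.estimateAffinePartial2D(B,W,method=cv2.LMEDS)
    # rigid fit
    bm,wm=B.mean(0),W.mean(0);U,S,V=np.linalg.svd((B-bm).T@(W-wm));R=(U@V).T
    print(name,W.round(4).tolist(),'yaw',np.arctan2(R[1,0],R[0,0]),'gate',wm-R@bm, 'scale',np.hypot(H[0,0],H[1,0]))
    print(' resid mm',((W-(wm+(B-bm)@R.T))*1000).round(1).tolist())
for i in range(4): print('corner tri',[x for x in (tri(ct[i],cs[i])[0].round(4),)])
# posts: crop top (325,222),(340,309) /3.6+ (225,140); side (413,217),(339,256)/3.6+(230,180)
T=lambda c,o:(c[0]/3.6+o[0]-.4,c[1]/3.6+o[1]-.4)
for a,b in(((325,222),(413,216)),((340,309),(339,256))):
    a=T(a,(225,140));b=T(b,(230,180));print('post',tri(a,b),onplane('top',*a,.034),onplane('side',*b,.034))
E
```

```text
disc tri [ 0.6944 -0.0548  0.0231] gap 0.0 top plane [ 0.6948 -0.0549] side plane [ 0.697  -0.0516]
disc tri [ 0.6617 -0.135   0.0233] gap 0.0002 top plane [ 0.6621 -0.1351] side plane [ 0.6641 -0.132 ]
disc tri [ 0.5955 -0.1426  0.0233] gap 0.0003 top plane [ 0.5959 -0.1428] side plane [ 0.5976 -0.1397]
disc tri [ 0.5364 -0.084   0.024 ] gap 0.0001 top plane [ 0.5367 -0.0841] side plane [ 0.5387 -0.0803]
top [[0.7739, -0.1589], [0.4924, -0.2066], [0.4323, 0.158], [0.7167, 0.2046]] yaw 0.16170428866118206 gate [0.60344622 0.00174171] scale 0.9855644037136551
 resid mm [[-3.2, 3.5], [1.5, 2.5], [1.8, -3.0], [-0.0, -3.1]]
side [[0.7731, -0.1609], [0.4895, -0.2087], [0.4336, 0.1596], [0.7176, 0.2008]] yaw 0.15290580285575225 gate [6.03077245e-01 1.66778780e-04] scale 0.9868079022148518
 resid mm [[-2.2, 4.7], [0.7, 1.0], [2.0, -1.3], [-0.6, -4.3]]
corner tri [array([ 0.7748, -0.1592,  0.0095])]
corner tri [array([ 0.4919, -0.2068,  0.0085])]
corner tri [array([0.4325, 0.1577, 0.014 ])]
corner tri [array([0.719 , 0.2048, 0.0081])]
post (array([0.63760715, 0.00638296, 0.02749775]), np.float64(0.0007272034841331201)) [0.6363223  0.00628163 0.034     ] [0.63358445 0.00096457 0.034     ]
post (array([ 0.57361413, -0.00499521,  0.03284288]), np.float64(0.0010716031803617656)) [ 0.57389393 -0.00515386  0.034     ] [ 0.57249037 -0.00587666  0.034     ]
```

```bash
cat > t.py <<'E'
import sys
from h import *
from scipy.spatial.transform import Rotation as Ro
YAW=.158; G=np.array([.604,.001])
gx=np.array([np.cos(YAW),np.sin(YAW)]); gy=np.array([-np.sin(YAW),np.cos(YAW)])
def g2w(p): return G+p[0]*gx+p[1]*gy
def w2g(p): q=np.array(p[:2])-G; return np.array([q@gx,q@gy])
def go(px,py,z,dirdeg):  # gate frame mm, world z mm, push direction deg in gate frame (90=+y); prints shift cm and turn
    s=r.sense(); R=Ro.from_quat(s['tool_rot']).as_matrix()
    P=np.array([*g2w(np.array([px,py])/1000),z/1000])
    sh=R.T@(P-s['tcp_pos'])*100
    phi=np.degrees(np.arctan2(R[1,0],R[0,0])); d=dirdeg+np.degrees(YAW)-phi; d=(d+180)%360-180
    print('target',(px,py,z,dirdeg),'shift cm',sh.round(2),'turn',round(-d,1))
def now():
    s=r.sense(); R=Ro.from_quat(s['tool_rot']).as_matrix()
    print('t',round(s['time'],2),'gate mm',(w2g(s['tcp_pos'])*1000).round(1),'z',round(s['tcp_pos'][2]*1000,1),'dir',round(np.degrees(np.arctan2(R[1,0],R[0,0])-YAW),1),'F',np.round(s['force'],1),'w',round(s['width'],3),'tilt',R[:,2].round(3),'j',s['joint_pos'].round(2))
def look(tag,draw=True):
    for n,box in(("top",(225,140,410,290)),("side",(230,180,440,340))):
        img=optics.capture(n).copy(); g,w,rd=masks(img); x0,y0,x1,y1=box
        sub=np.zeros_like(g);sub[y0:y1,x0:x1]=1
        for nm,m in(('W',w),('R',rd)):
            print(n,nm,[(tuple(c.round(1)),int(a),(w2g(onplane(n,*c,.022 if n=='top' else .020))*1000).round(0).tolist()) for c,a in blobs(img,m&sub,60,400)])
        cv2.imwrite(f"pics/{n}_{tag}.png",cv2.resize(img[y0:y1,x0:x1,::-1],None,fx=3.6,fy=3.6,interpolation=cv2.INTER_CUBIC))
E
python3 - <<'E'
from t import *
now(); 
for p in [(.6945,-.055),(.662,-.135),(.596,-.1425),(.5366,-.084)]: print((w2g(p)*1000).round(1))
go(120,-77,340,170); go(120,-77,120,170)
print([ (onplane('top',u,v,.0).round(2)) for u,v in((498,212),(493,266))])
E
```

```text
t 0.1 gate mm [-452.9 -564.9] z 194.8 dir 12.3 F [ 0.7 -0.3 -1.4] w 0.999 tilt [-0.001  0.002 -1.   ] j [ 1.17  0.47 -0.05  1.53  0.02  1.14 -0.08]
[ 80.6 -69.5]
[  35.9 -143.4]
[ -30.5 -140.5]
[-79.9 -73.3]
target (120, -77, 340, 170) shift cm [ 66.37 -35.48 -14.46] turn -157.7
target (120, -77, 120, 170) shift cm [ 66.37 -35.44   7.54] turn -157.7
[array([ 0.62, -0.47,  0.  ]), array([ 0.48, -0.45,  0.  ])]
```

Request:
jog_arm:
  rows: [1.2,0,0,-14.5,0,1.2,0,0,-14.5,0,1.2,0,0,-14.5,0,1.2,0,0,-14.5,0,1.2,66.4,-35.5,-14.5,22.3,1.2,66.4,-35.5,-14.5,22.3,1.2,66.4,-35.5,-14.5,22.3,1.2,66.4,-35.5,-14.5,22.3,1.2,66.4,-35.5,-14.5,22.3,1.2,66.4,-35.5,-14.5,22.3,1.2,66.4,-35.5,-14.5,22.3,1.2,66.4,-35.5,-14.5,22.3]
  grip_force: 20

```text
time: 1.1
tcp_pos: [0.4623, -0.3738, 0.3398]
tool_rot: [1.0, -0.008, -0.001, -0.001]
force: [0.9, -0.3, 0.2]
width: 0.186
```

```bash
python3 - <<'E'
from t import *
now(); go(120,-77,340,-10); go(120,-77,100,-10)
E
```

```text
t 1.1 gate mm [-198.9 -347.8] z 339.8 dir -10.0 F [ 0.9 -0.3  0.2] w 0.186 tilt [-0.001  0.002 -1.   ] j [ 0.71  0.25 -0.13  1.52  0.03  1.37 -1.01]
target (120, -77, 340, -10) shift cm [ 26.7  -32.21   0.  ] turn -0.0
target (120, -77, 100, -10) shift cm [ 26.73 -32.16  24.  ] turn -0.0
```

Request:
jog_arm:
  rows: [1.2,26.7,-32.2,0,0,1.2,26.7,-32.2,0,0,1.2,26.7,-32.2,0,0,1.2,26.7,-32.2,0,0,1.2,26.7,-32.2,0,0,1.2,26.7,-32.2,0,0,1.2,26.7,-32.2,0,0,1.2,26.7,-32.2,0,0,1.2,26.7,-32.2,0,0,1.2,26.7,-32.2,0,0,1.2,26.7,-32.2,0,0,1.2,26.7,-32.2,8,0]

```text
time: 2.1
tcp_pos: [0.74, -0.0507, 0.3052]
tool_rot: [1.0, -0.005, 0.007, -0.002]
force: [1.4, 0.2, 2.0]
width: 0.137
```

```bash
python3 - <<'E'
from t import *
now(); go(118,-76.5,60,-10); go(118,-76.5,17,-10); go(86,-70.5,17,-10);go(28,-60,17,-10)
look('a1')
E
```

```text
t 2.1 gate mm [126.2 -72.4] z 305.2 dir -9.6 F [1.4 0.2 2. ] w 0.137 tilt [ 0.014  0.005 -1.   ] j [ 0.17  0.53 -0.26  1.2   0.13  1.41 -1.66]
target (118, -76.5, 60, -10) shift cm [-1.08  0.66 24.51] turn 0.4
target (118, -76.5, 17, -10) shift cm [-1.14  0.68 28.81] turn 0.4
target (86, -70.5, 17, -10) shift cm [-4.4   0.62 28.76] turn 0.4
target (28, -60, 17, -10) shift cm [-10.29   0.56  28.68] turn 0.4
top W [((np.float64(338.0), np.float64(180.9)), 170, [81.0, -67.0]), ((np.float64(284.8), np.float64(260.5)), 212, [-105.0, 96.0])]
top R [((np.float64(278.9), np.float64(178.3)), 186, [109.0, 83.0]), ((np.float64(346.0), np.float64(241.3)), 66, [-79.0, -63.0])]
side W [((np.float64(420.3), np.float64(184.7)), 343, [332.0, 33.0]), ((np.float64(272.2), np.float64(237.1)), 84, [-91.0, 124.0]), ((np.float64(378.4), np.float64(247.6)), 173, [84.0, -67.0]), ((np.float64(386.5), np.float64(274.6)), 202, [38.0, -141.0]), ((np.float64(364.0), np.float64(288.0)), 211, [-28.0, -138.0])]
side R [((np.float64(342.7), np.float64(202.3)), 171, [126.0, 112.0]), ((np.float64(327.6), np.float64(281.1)), 163, [-78.0, -71.0])]
```

View pics/side_a1.png

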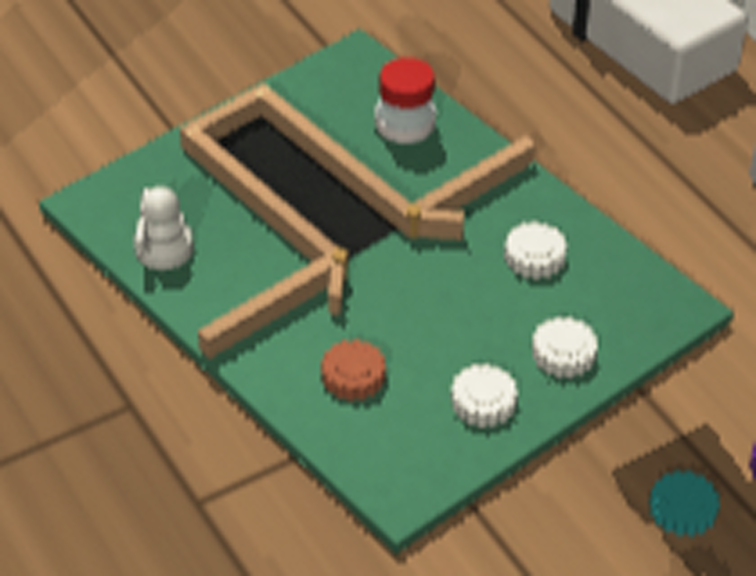

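The side crop is unchanged: the whites are at crop (536,250), (565,347) and (484,395), the terracotta at (354,370), and the gripper is out of view. Next I descend on the far side of disc a.

Request:
jog_arm:
  rows: [1.2,-1.1,0.7,6,0.4,1.2,-1.1,0.7,12,0.4,1.2,-1.1,0.7,18,0.4,1.2,-1.1,0.7,22,0.4,1.2,-1.1,0.7,24.5,0.4,1.2,-1.1,0.7,24.5,0.4,1.2,-1.1,0.7,24.5,0.4,1.2,-1.1,0.7,24.5,0.4,1.2,-1.1,0.7,24.5,0.4]

```text
time: 2.95
tcp_pos: [0.7178, -0.0624, 0.0482]
tool_rot: [1.0, -0.011, -0.006, -0.001]
force: [0.8, -0.0, 0.8]
width: 0.14
```

```bash
python3 - <<'E'
from t import *
now(); go(118,-76.5,17,-10); go(105,-74,17,-10);go(28,-60,17,-10)
look('a2')
E
```

```text
t 2.95 gate mm [102.4 -80.5] z 48.2 dir -10.3 F [ 0.8 -0.   0.8] w 0.14 tilt [-0.012  0.002 -1.   ] j [ 0.18  0.7  -0.24  1.52  0.18  0.96 -1.7 ]
target (118, -76.5, 17, -10) shift cm [ 1.5  -0.67  3.1 ] turn -0.3
target (105, -74, 17, -10) shift cm [ 0.18 -0.68  3.12] turn -0.3
target (28, -60, 17, -10) shift cm [-7.65 -0.68  3.21] turn -0.3
top W [((np.float64(338.1), np.float64(181.0)), 174, [81.0, -67.0]), ((np.float64(279.6), np.float64(186.5)), 60, [87.0, 84.0]), ((np.float64(376.1), np.float64(216.8)), 310, [-27.0, -149.0]), ((np.float64(284.9), np.float64(260.5)), 217, [-105.0, 96.0]), ((np.float64(382.3), np.float64(256.2)), 139, [-129.0, -148.0]), ((np.float64(355.9), np.float64(276.5)), 68, [-170.0, -74.0])]
top R [((np.float64(278.9), np.float64(178.3)), 186, [109.0, 83.0]), ((np.float64(349.2), np.float64(241.4)), 153, [-80.0, -71.0])]
side W [((np.float64(423.4), np.float64(185.1)), 300, [337.0, 27.0]), ((np.float64(273.3), np.float64(242.3)), 184, [-99.0, 108.0]), ((np.float64(376.4), np.float64(247.5)), 123, [80.0, -63.0]), ((np.float64(384.1), np.float64(276.0)), 126, [31.0, -141.0]), ((np.float64(364.0), np.float64(288.4)), 225, [-29.0, -139.0])]
side R [((np.float64(342.7), np.float64(202.1)), 177, [127.0, 112.0]), ((np.float64(327.7), np.float64(281.1)), 169, [-78.0, -71.0])]
```

View pics/side_a2.png

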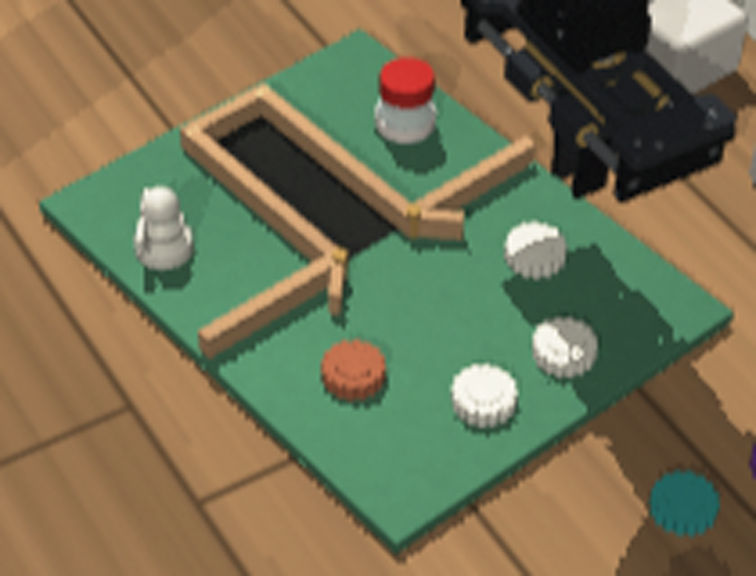

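The side crop shows the fingertips around (585,185), behind disc a. The pose measures 16 mm off target, so I'll correct it before going down.

Request:
jog_arm:
  rows: [1.2,1.5,-0.7,0,-0.3,1.2,1.5,-0.7,0,-0.3,1.2,1.5,-0.7,0,-0.3,1.2,1.5,-0.7,0,-0.3]

```text
time: 3.38
tcp_pos: [0.7343, -0.0555, 0.0512]
tool_rot: [1.0, -0.008, -0.004, -0.001]
force: [-0.3, -0.3, 0.4]
width: 0.138
```

```bash
python3 - <<'E'
from t import *
now(); go(118,-76.5,17,-10); go(105,-74,17,-10);go(28,-60,17,-10)
E
```

```text
t 3.38 gate mm [119.8 -76.3] z 51.2 dir -10.0 F [-0.3 -0.3  0.4] w 0.138 tilt [-0.008  0.001 -1.   ] j [ 0.17  0.71 -0.24  1.48  0.19  0.98 -1.71]
target (118, -76.5, 17, -10) shift cm [-0.14  0.05  3.42] turn -0.0
target (105, -74, 17, -10) shift cm [-1.47  0.03  3.43] turn -0.0
target (28, -60, 17, -10) shift cm [-9.29 -0.01  3.49] turn -0.0
```

Request:
jog_arm:
  rows: [1.2,-0.1,0,1.7,0,1.2,-0.1,0,3.4,0,1.2,-0.1,0,3.4,0,1.2,-0.1,0,3.4,0]

```text
time: 3.72
tcp_pos: [0.7318, -0.0559, 0.0166]
tool_rot: [1.0, -0.008, -0.005, -0.0]
force: [0.5, 0.2, -0.0]
width: 0.139
```

```bash
python3 - <<'E'
from t import *
now(); go(105,-74,17,-10);go(28,-60,17,-10)
E
```

```text
t 3.72 gate mm [117.2 -76.3] z 16.6 dir -10.0 F [ 0.5  0.2 -0. ] w 0.139 tilt [-0.01   0.001 -1.   ] j [ 0.17  0.75 -0.23  1.5   0.2   0.93 -1.71]
target (105, -74, 17, -10) shift cm [-1.24 -0.02 -0.03] turn -0.0
target (28, -60, 17, -10) shift cm [-9.07 -0.05  0.05] turn -0.0
```

Request:
jog_arm:
  rows: [1.2,-0.8,0,0,0,1.2,-1.6,0,0,0,1.2,-2.4,0,0,0,1.2,-3.2,0,0,0,1.2,-4.0,0,0,0,1.2,-4.8,0,0,0,1.2,-5.6,0,0,0,1.2,-6.4,0,0,0,1.2,-7.2,0,0,0,1.2,-8.0,0,0,0,1.2,-8.7,0,0,0,1.2,-9.0,0,0,0]

```text
time: 4.72
tcp_pos: [0.6405, -0.0544, 0.0174]
tool_rot: [1.0, -0.008, -0.006, -0.0]
force: [0.2, -0.4, 0.1]
width: 0.14
```

```bash
python3 - <<'E'
from t import *
now(); look('a3')
E
```

```text
t 4.72 gate mm [ 27.3 -60.5] z 17.4 dir -10.0 F [ 0.2 -0.4  0.1] w 0.14 tilt [-0.011  0.001 -1.   ] j [ 0.19  0.63 -0.24  1.74  0.2   0.81 -1.73]
top W [((np.float64(372.2), np.float64(243.9)), 274, [-94.0, -128.0]), ((np.float64(284.9), np.float64(260.4)), 216, [-105.0, 96.0]), ((np.float64(380.6), np.float64(278.3)), 114, [-183.0, -135.0])]
top R [((np.float64(278.8), np.float64(178.3)), 183, [109.0, 83.0])]
side W [((np.float64(420.7), np.float64(184.9)), 356, [332.0, 32.0]), ((np.float64(272.1), np.float64(237.7)), 96, [-92.0, 123.0]), ((np.float64(389.5), np.float64(273.1)), 104, [47.0, -142.0])]
side R [((np.float64(327.7), np.float64(281.1)), 169, [-78.0, -71.0])]
```

View pics/side_a3.png

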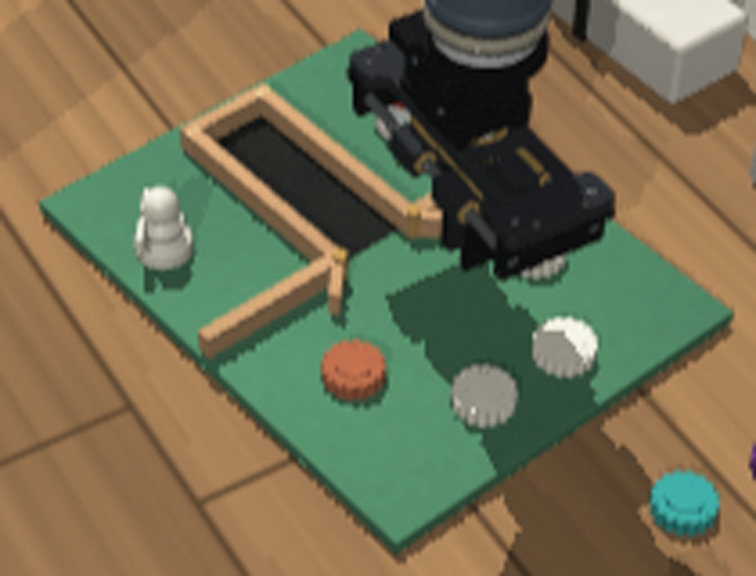

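View pics/top_a3.png

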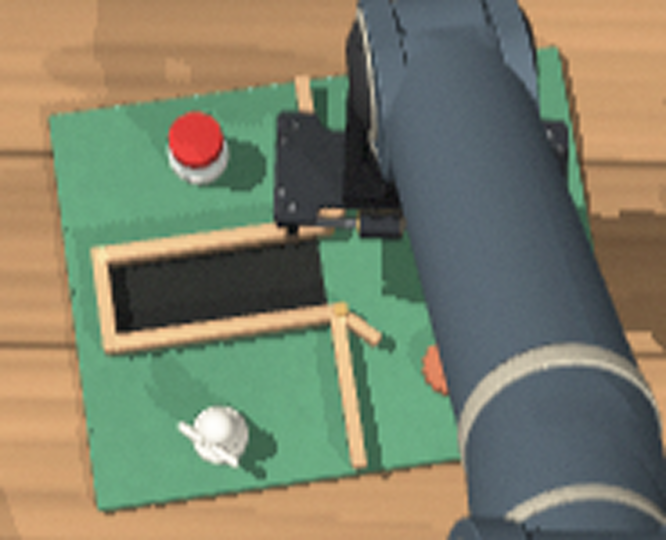

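```bash
python3 - <<'E'
from t import *
s=r.sense(); 
for n,o in(("side",(230,180)),("top",(225,140))):
    u=np.array(proj(n,s['tcp_pos'])); print(n,u,(u-np.array(o)+.4)*3.6)
R=Ro.from_quat(s['tool_rot']).as_matrix()
for k in(-.0135,.0135): print((np.array(proj('side',s['tcp_pos']+R[:,1]*k))-np.array((230,180))+.4)*3.6)
E
```

```text
side [359.42238484 257.6841218 ] [467.36058544 281.1028385 ]
top [338.48641652 201.37987863] [409.99109946 222.40756308]
[456.39486747 268.12943099]
[478.46309673 294.23808451]
```

```bash
python3 - <<'E'
from t import *
img=optics.capture("side"); cv2.imwrite("pics/side_z3.png",cv2.resize(img[210:310,330:430,::-1],None,fx=6,fy=6,interpolation=cv2.INTER_CUBIC))
f=lambda P:((np.array(proj('side',P))-np.array((330,210))+.4)*6).round(0)
for z in(12,17,24,40,60,87): print(z,f([*g2w(np.array([27.3,-60.5])/1000),z/1000]))
print('disc orig top',f([*g2w(np.array([80.6,-69.5])/1000),.024]),'disc pushed',f([*g2w(np.array([-1,-56])/1000),.024]))
print(f([.7178,-.0624,.0482]), ((np.array(proj('side',[.7178,-.0624,.0482]))-np.array((230,180))+.4)*3.6))
E
```

```text
12 [177. 299.]
17 [177. 290.]
24 [178. 278.]
40 [180. 249.]
60 [182. 213.]
87 [186. 163.]
disc orig top [293. 228.] disc pushed [116. 305.]
[358. 175.] [574.51270397 213.15363792]
```

View pics/side_z3.png

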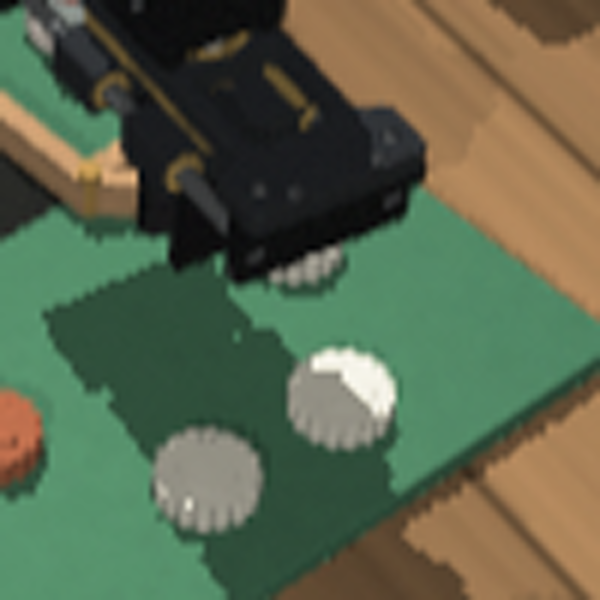

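The side crop shows disc a still at its old place (300,262), so the fingers passed over it. The tips sit at about (165,250), while the TCP reading projects to (177,290), so they are roughly 20 mm higher than reported. I'll find the true tip height with a gentle touch on the bare board.

Request:
jog_arm:
  rows: [1.2,0,0,0.2,0,1.2,0,0,0.4,0,1.2,0,0,0.4,0]

```text
time: 5.12
tcp_pos: [0.6418, -0.0544, 0.013]
tool_rot: [1.0, -0.009, -0.005, -0.0]
force: [-0.6, -0.1, -0.4]
width: 0.139
```

Request:
jog_arm:
  rows: [1.2,0,0,0.2,0,1.2,0,0,0.4,0,1.2,0,0,0.4,0]

```text
time: 5.37
tcp_pos: [0.6414, -0.0544, 0.0083]
tool_rot: [1.0, -0.009, -0.006, -0.0]
force: [-0.4, -0.6, -0.0]
width: 0.137
```

Request:
jog_arm:
  rows: [1.2,0,0,0.2,0,1.2,0,0,0.4,0,1.2,0,0,0.4,0]

```text
time: 5.62
tcp_pos: [0.641, -0.0543, 0.0037]
tool_rot: [1.0, -0.008, -0.006, -0.0]
force: [0.0, -0.7, -0.7]
width: 0.143
```

Request:
jog_arm:
  rows: [1.2,0,0,0.15,0,1.2,0,0,0.3,0,1.2,0,0,0.3,0]

```text
time: 5.87
tcp_pos: [0.6406, -0.0544, 0.0003]
tool_rot: [1.0, -0.008, -0.006, -0.0]
force: [-0.0, -0.3, 0.2]
width: 0.134
```

```bash
python3 - <<'E'
from t import *
now()
img=optics.capture("side"); cv2.imwrite("pics/side_z4.png",cv2.resize(img[210:310,330:430,::-1],None,fx=6,fy=6,interpolation=cv2.INTER_CUBIC))
E
```

```text
t 5.87 gate mm [ 27.5 -60.4] z 0.3 dir -10.0 F [-0.  -0.3  0.2] w 0.134 tilt [-0.013  0.001 -1.   ] j [ 0.19  0.65 -0.24  1.75  0.2   0.78 -1.74]
```

View pics/side_z4.png

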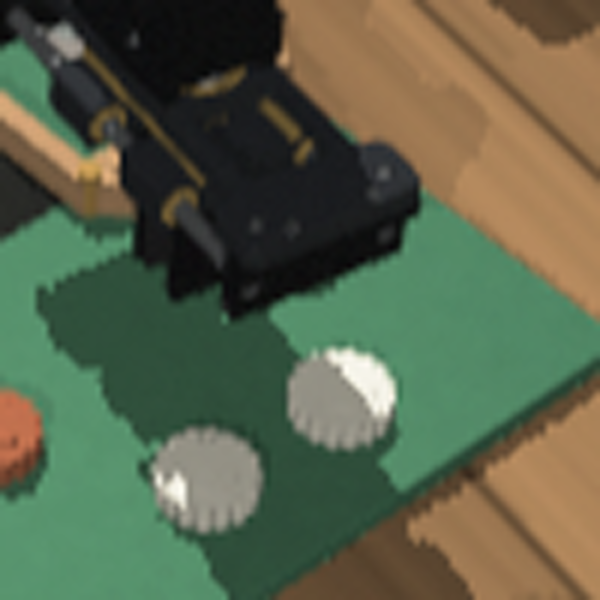

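No contact yet at a reading of z = 0.3 mm. The right fingertip is at crop (178,303), still above the board, so I keep going down.

Request:
jog_arm:
  rows: [1.2,0,0,0.15,0,1.2,0,0,0.3,0,1.2,0,0,0.3,0]

```text
time: 6.17
tcp_pos: [0.6405, -0.0543, -0.0028]
tool_rot: [1.0, -0.008, -0.007, -0.0]
force: [-0.3, -0.6, -0.5]
width: 0.135
```

Request:
jog_arm:
  rows: [1.2,0,0,0.15,0,1.2,0,0,0.2,0,1.2,0,0,0.2,0]

```text
time: 6.42
tcp_pos: [0.6402, -0.0544, -0.005]
tool_rot: [1.0, -0.008, -0.007, -0.0]
force: [0.1, 0.4, -0.1]
width: 0.138
```

```bash
python3 - <<'E'
from t import *
now()
img=optics.capture("side"); cv2.imwrite("pics/side_z5.png",cv2.resize(img[210:310,330:430,::-1],None,fx=6,fy=6,interpolation=cv2.INTER_CUBIC))
E
```

```text
t 6.42 gate mm [ 27.1 -60.4] z -5.0 dir -10.0 F [ 0.1  0.4 -0.1] w 0.138 tilt [-0.014  0.001 -1.   ] j [ 0.19  0.66 -0.24  1.75  0.2   0.77 -1.74]
```

View pics/side_z5.png

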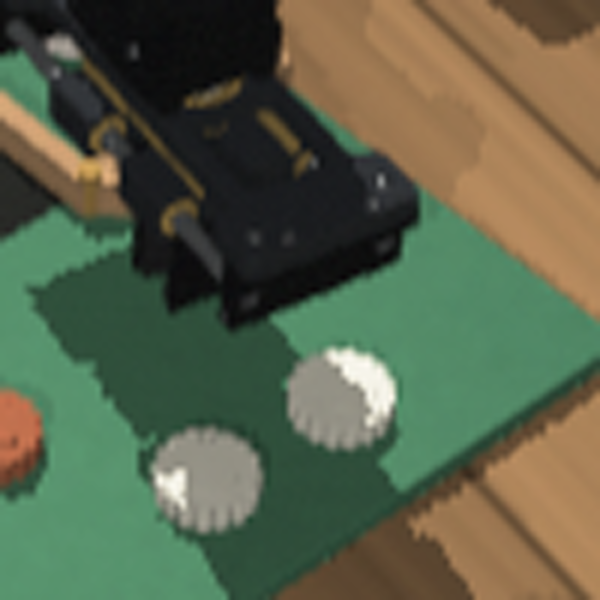

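Request:
jog_arm:
  rows: [1.2,0,0,0.1,0,1.2,0,0,0.2,0,1.2,0,0,0.2,0]

```text
time: 6.72
tcp_pos: [0.6401, -0.0543, -0.0072]
tool_rot: [1.0, -0.008, -0.007, -0.0]
force: [-0.2, -0.2, 0.4]
width: 0.141
```

Request:
jog_arm:
  rows: [1.2,0,0,0.1,0,1.2,0,0,0.2,0,1.2,0,0,0.2,0]

```text
time: 6.97
tcp_pos: [0.6399, -0.0544, -0.0094]
tool_rot: [1.0, -0.008, -0.007, -0.0]
force: [0.4, -0.6, -0.6]
width: 0.137
```

Request:
jog_arm:
  rows: [1.2,0,0,0.1,0,1.2,0,0,0.2,0,1.2,0,0,0.2,0]

```text
time: 7.22
tcp_pos: [0.6397, -0.0543, -0.0117]
tool_rot: [1.0, -0.008, -0.007, -0.0]
force: [0.0, 0.1, 0.2]
width: 0.137
```

```bash
python3 - <<'E'
from t import *
now()
img=optics.capture("side"); cv2.imwrite("pics/side_z6.png",cv2.resize(img[210:310,330:430,::-1],None,fx=6,fy=6,interpolation=cv2.INTER_CUBIC))
E
```

```text
t 7.22 gate mm [ 26.5 -60.3] z -11.7 dir -10.0 F [0.  0.1 0.2] w 0.137 tilt [-0.015  0.001 -1.   ] j [ 0.19  0.66 -0.23  1.75  0.21  0.76 -1.74]
```

View pics/side_z6.png

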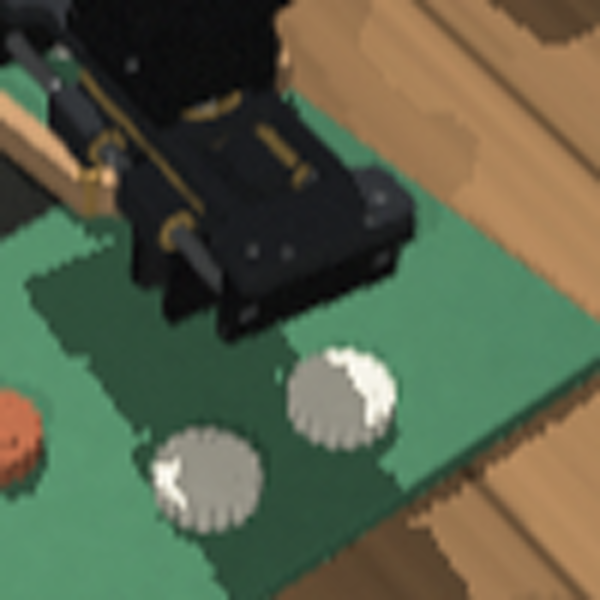

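Request:
jog_arm:
  rows: [1.2,0,0,0.1,0,1.2,0,0,0.2,0,1.2,0,0,0.2,0]

```text
time: 7.52
tcp_pos: [0.6395, -0.0543, -0.0138]
tool_rot: [1.0, -0.008, -0.007, -0.0]
force: [0.5, 0.7, -0.3]
width: 0.137
```

Request:
jog_arm:
  rows: [1.2,0,0,0.1,0,1.2,0,0,0.2,0,1.2,0,0,0.2,0]

```text
time: 7.77
tcp_pos: [0.6397, -0.0544, -0.0143]
tool_rot: [1.0, -0.008, -0.007, -0.0]
force: [-2.7, 0.6, 9.8]
width: 0.138
```

```bash
python3 - <<'E'
from t import *
now()
for z in(12,16,20,24):
  for p in ((158,307),): print(z,(w2g(onplane('side',p[0]/6+330-.4,p[1]/6+210-.4,z/1000))*1000).round(1))
E
```

```text
t 7.77 gate mm [ 26.6 -60.3] z -14.3 dir -10.0 F [-2.7  0.6  9.8] w 0.138 tilt [-0.015  0.001 -1.   ] j [ 0.18  0.67 -0.23  1.75  0.21  0.76 -1.74]
12 [ 18.7 -59.1]
16 [ 16.1 -61.8]
20 [ 13.4 -64.4]
24 [ 10.8 -67.1]
```

Contact came at a reading of z = -14.2 mm with 9.8 N, so the tips are really about 26 mm higher than reported. I'll back off a little and check the lateral offset by projecting the expected finger corners.

Request:
jog_arm:
  rows: [1.2,0,0,-0.3,0,1.2,0,0,-0.4,0,1.2,0,0,-0.4,0]

```text
time: 8.02
tcp_pos: [0.6402, -0.0543, -0.0099]
tool_rot: [1.0, -0.008, -0.007, -0.0]
force: [0.2, 0.2, 0.5]
width: 0.134
```

```bash
python3 - <<'E'
from t import *
now(); s=r.sense()
img=optics.capture("side"); z=cv2.resize(img[210:310,330:430,::-1],None,fx=6,fy=6,interpolation=cv2.INTER_CUBIC)
R=Ro.from_quat(s['tool_rot']).as_matrix()
P0=s['tcp_pos']+[0,0,.0262]
for sy in(-1,1):
    pts=[]
    for a,b in((-9.5,6),(9.5,6),(9.5,21),(-9.5,21)):
        P=P0+R[:,0]*a/1000+R[:,1]*sy*b/1000
        pts.append(((np.array(proj('side',P))-[330,210]+.4)*6))
    cv2.polylines(z,[np.int32(pts)],True,(0,0,255),1)
cv2.imwrite("pics/side_z7.png",z)
E
```

```text
t 8.02 gate mm [ 27.  -60.3] z -9.9 dir -10.0 F [0.2 0.2 0.5] w 0.134 tilt [-0.014  0.001 -1.   ] j [ 0.19  0.66 -0.23  1.75  0.21  0.77 -1.74]
```

View pics/side_z7.png

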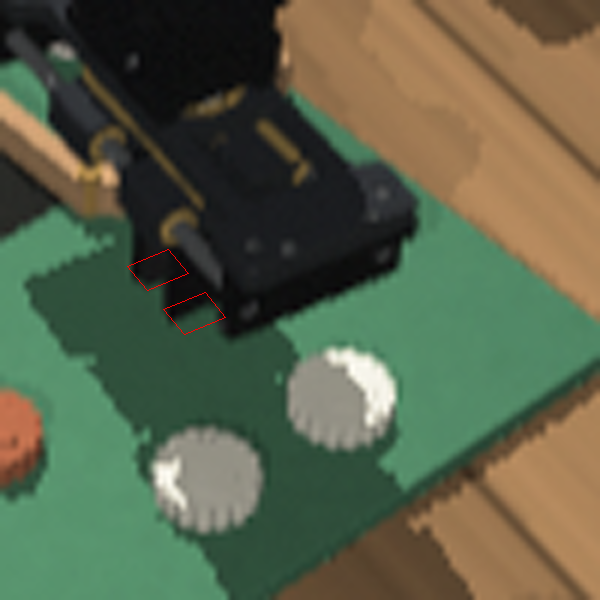

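The drawn outlines match the finger tips at crop (150,285) and (180,320) to about 3–4 mm. The lateral reading is therefore sound and the height needs +26 mm. Now back behind disc a.

```bash
sed -i "s|P=np.array(\[\*g2w(np.array(\[px,py\])/1000),z/1000\])|P=np.array([*g2w(np.array([px,py])/1000),z/1000-.0262])|" t.py; python3 - <<'E'
from t import *
go(27,-60,50,-10);go(118,-76.5,50,-10);go(118,-76.5,17,-10)
E
```

```text
target (27, -60, 50, -10) shift cm [-0.03 -0.04 -3.41] turn -0.0
target (118, -76.5, 50, -10) shift cm [ 9.22 -0.   -3.54] turn -0.0
target (118, -76.5, 17, -10) shift cm [ 9.27 -0.   -0.24] turn -0.0
```

Request:
jog_arm:
  rows: [1.2,0,0,-3.5,0,1.2,0,0,-3.5,0,1.2,3.5,0,-3.5,0,1.2,7,0,-3.5,0,1.2,9.3,0,-3.5,0,1.2,9.3,0,-3.5,0,1.2,9.3,0,-3.5,0,1.2,9.3,0,-2,0,1.2,9.3,0,-0.3,0,1.2,9.3,0,-0.3,0,1.2,9.3,0,-0.3,0]

```text
time: 8.98
tcp_pos: [0.7304, -0.0561, -0.0105]
tool_rot: [1.0, -0.008, -0.009, -0.0]
force: [-0.0, -0.2, -0.5]
width: 0.14
```

```bash
python3 - <<'E'
from t import *
now(); go(118,-76.5,17,-10);go(105,-74,17,-10);go(28,-60,17,-10)
look('a4')
E
```

```text
t 8.98 gate mm [115.8 -76.3] z -10.5 dir -10.0 F [-0.  -0.2 -0.5] w 0.14 tilt [-0.019  0.001 -1.   ] j [ 0.16  0.78 -0.23  1.51  0.2   0.9  -1.72]
target (118, -76.5, 17, -10) shift cm [ 0.22 -0.02 -0.14] turn -0.0
target (105, -74, 17, -10) shift cm [-1.11 -0.04 -0.11] turn -0.0
target (28, -60, 17, -10) shift cm [-8.93 -0.07  0.04] turn -0.0
top W [((np.float64(337.3), np.float64(181.8)), 133, [79.0, -65.0]), ((np.float64(279.7), np.float64(186.5)), 61, [87.0, 84.0]), ((np.float64(369.7), np.float64(202.7)), 254, [12.0, -139.0]), ((np.float64(377.8), np.float64(234.7)), 99, [-73.0, -146.0]), ((np.float64(354.6), np.float64(264.1)), 120, [-139.0, -76.0]), ((np.float64(284.9), np.float64(260.5)), 217, [-105.0, 96.0])]
top R [((np.float64(278.9), np.float64(178.3)), 186, [109.0, 83.0]), ((np.float64(347.0), np.float64(239.5)), 81, [-74.0, -67.0])]
side W [((np.float64(426.5), np.float64(185.1)), 230, [344.0, 21.0]), ((np.float64(339.6), np.float64(214.0)), 67, [90.0, 83.0]), ((np.float64(273.9), np.float64(242.4)), 205, [-98.0, 107.0]), ((np.float64(377.5), np.float64(249.0)), 143, [79.0, -68.0]), ((np.float64(385.9), np.float64(275.2)), 201, [36.0, -141.0]), ((np.float64(364.0), np.float64(288.6)), 229, [-30.0, -139.0])]
side R [((np.float64(342.7), np.float64(202.2)), 177, [126.0, 112.0]), ((np.float64(327.7), np.float64(281.1)), 169, [-78.0, -71.0])]
```

View pics/side_a4.png

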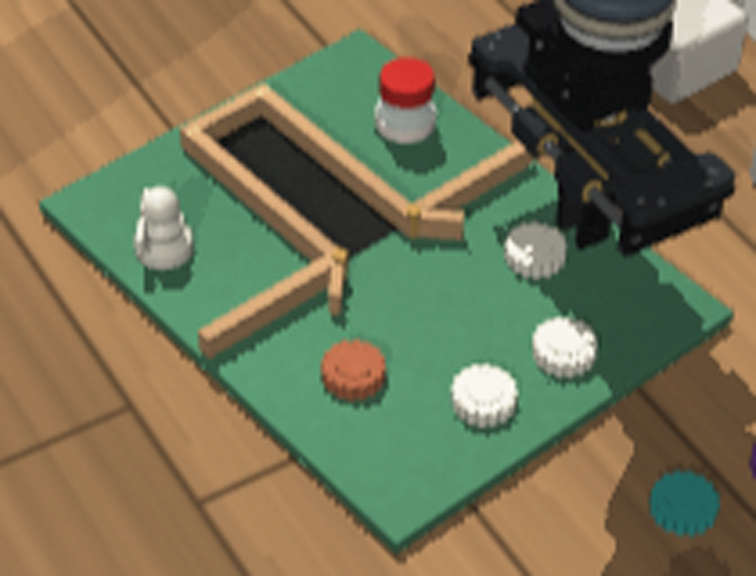

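The side crop shows the tips at (585,235), right behind disc a at (536,250). Pushing it toward the gate axis.

Request:
jog_arm:
  rows: [1.2,-0.8,0,0,0,1.2,-1.6,0,0,0,1.2,-2.4,0,0,0,1.2,-3.2,0,0,0,1.2,-4.0,0,0,0,1.2,-4.8,0,0,0,1.2,-5.6,0,0,0,1.2,-6.4,0,0,0,1.2,-7.2,0,0,0,1.2,-8.0,0,0,0,1.2,-8.6,0,0,0,1.2,-8.9,0,0,0]

```text
time: 10.08
tcp_pos: [0.6424, -0.0545, -0.0071]
tool_rot: [1.0, -0.008, -0.008, -0.0]
force: [0.2, 0.8, 0.8]
width: 0.136
```

```bash
python3 - <<'E'
from t import *
now(); look('a5')
E
```

```text
t 10.08 gate mm [ 29.2 -60.9] z -7.1 dir -10.0 F [0.2 0.8 0.8] w 0.136 tilt [-0.015  0.001 -1.   ] j [ 0.19  0.66 -0.24  1.74  0.21  0.78 -1.74]
top W [((np.float64(336.3), np.float64(213.0)), 97, [-2.0, -50.0]), ((np.float64(370.6), np.float64(237.5)), 255, [-78.0, -127.0]), ((np.float64(284.9), np.float64(260.4)), 218, [-105.0, 96.0]), ((np.float64(380.3), np.float64(267.5)), 100, [-156.0, -138.0])]
top R [((np.float64(278.8), np.float64(178.3)), 183, [109.0, 83.0])]
side W [((np.float64(420.7), np.float64(184.9)), 356, [332.0, 32.0]), ((np.float64(272.1), np.float64(237.7)), 96, [-92.0, 123.0]), ((np.float64(391.1), np.float64(273.3)), 71, [49.0, -145.0]), ((np.float64(360.5), np.float64(291.6)), 71, [-41.0, -141.0])]
side R [((np.float64(327.7), np.float64(281.1)), 169, [-78.0, -71.0])]
```

View pics/side_a5.png

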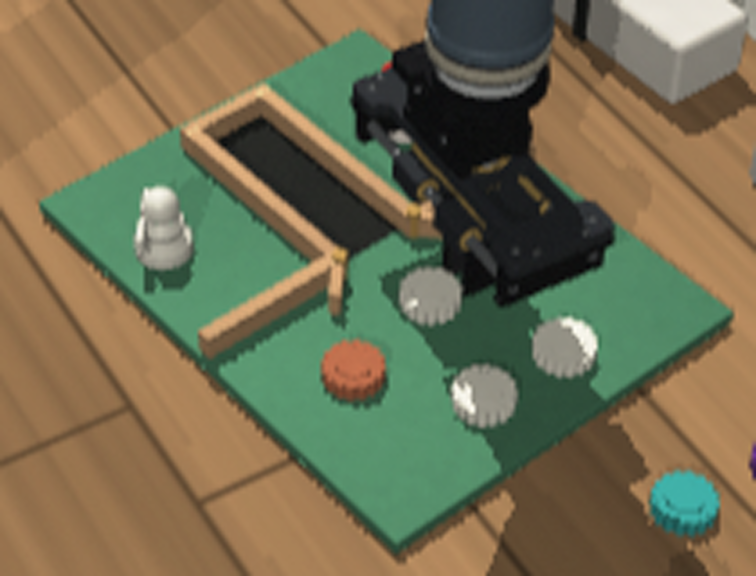

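Disc a is now at side crop (430,296), in front of the gate. Next I lift, turn the jaws across the gate and come in behind it.

```bash
python3 - <<'E'
from t import *
print('a', (w2g(onplane('side',430/3.6+230-.4,296/3.6+180-.4,.020))*1000).round(1))
go(0,-97,60,90);go(0,-97,17,90)
E
```

```text
a [ -1.2 -56.7]
target (0, -97, 60, 90) shift cm [-2.37  4.07 -4.05] turn -100.0
target (0, -97, 17, 90) shift cm [-2.31  4.07  0.25] turn -100.0
```

Request:
jog_arm:
  rows: [1.2,0.5,0,-2,0,1.2,0.5,0,-4.5,0,1.2,-2.4,4.1,-4.5,-100,1.2,-2.4,4.1,-4.5,-100,1.2,-2.4,4.1,-4.5,-100,1.2,-2.4,4.1,-4.5,-100,1.2,-2.4,4.1,-4.5,-100,1.2,-2.4,4.1,-4.5,-100,1.2,-2.4,4.1,-4.5,-100,1.2,-2.4,4.1,-4.5,-100,1.2,-2.4,4.1,-4.5,-100,1.2,-2.4,4.1,-4.5,-100]

```text
time: 11.18
tcp_pos: [0.6195, -0.0953, 0.0383]
tool_rot: [0.814, 0.581, -0.006, -0.004]
force: [-0.6, 0.1, -0.6]
width: 0.138
```

```bash
python3 - <<'E'
from t import *
now(); go(0,-97,60,90)
E
```

```text
t 11.18 gate mm [  0.1 -97.5] z 38.3 dir 61.9 F [-0.6  0.1 -0.6] w 0.138 tilt [-0.014  0.001 -1.   ] j [ 0.48  0.63 -0.56  1.75  0.42  0.89 -0.6 ]
target (0, -97, 60, 90) shift cm [ 0.04 -0.03  0.45] turn -28.1
```

Request:
jog_arm:
  rows: [1.2,0,0,0.4,-28,1.2,0,0,0.4,-28,1.2,0,0,0.4,-28,1.2,0,0,0.4,-28,1.2,0,0,0.4,-28,1.2,0,0,0.4,-28]

```text
time: 11.68
tcp_pos: [0.6196, -0.0955, 0.0341]
tool_rot: [0.651, 0.759, -0.004, -0.006]
force: [0.2, 0.1, -0.4]
width: 0.136
```

```bash
python3 - <<'E'
from t import *
now(); go(0,-95,17,90); look('a6')
E
```

```text
t 11.68 gate mm [  0.2 -97.7] z 34.1 dir 89.7 F [ 0.2  0.1 -0.4] w 0.136 tilt [-0.014  0.001 -1.   ] j [ 0.56  0.67 -0.68  1.75  0.51  0.92 -0.19]
target (0, -95, 17, 90) shift cm [0.26 0.04 4.33] turn -0.3
top W [((np.float64(279.6), np.float64(186.5)), 60, [87.0, 84.0]), ((np.float64(337.9), np.float64(211.9)), 194, [-0.0, -55.0]), ((np.float64(284.9), np.float64(260.4)), 218, [-105.0, 96.0])]
top R [((np.float64(278.9), np.float64(178.3)), 186, [109.0, 83.0]), ((np.float64(349.9), np.float64(241.8)), 160, [-81.0, -73.0])]
side W [((np.float64(421.0), np.float64(185.0)), 364, [333.0, 31.0]), ((np.float64(274.0), np.float64(242.6)), 212, [-99.0, 106.0]), ((np.float64(351.1), np.float64(262.4)), 104, [1.0, -61.0]), ((np.float64(385.6), np.float64(275.2)), 191, [35.0, -141.0]), ((np.float64(363.7), np.float64(289.0)), 203, [-31.0, -140.0])]
side R [((np.float64(339.8), np.float64(199.6)), 61, [127.0, 125.0]), ((np.float64(327.7), np.float64(281.1)), 169, [-78.0, -71.0])]
```

View pics/side_a6.png

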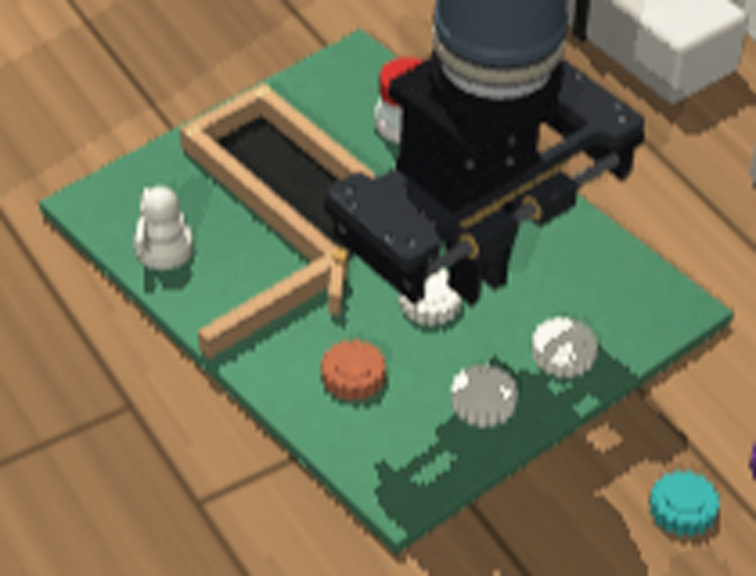

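View pics/top_a6.png

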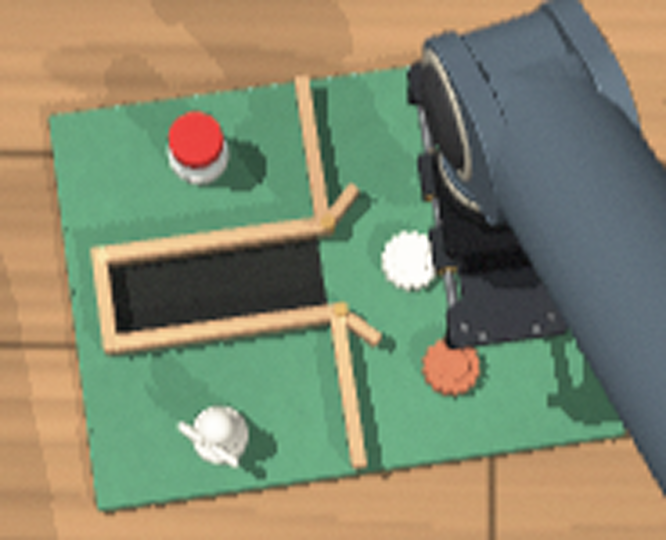

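The top crop shows disc a at (410,260), on the gate axis, with the gripper behind it. The terracotta disc at (452,365) has not moved. Lowering and pushing.

Request:
jog_arm:
  rows: [1.2,0,0,2,-0.3,1.2,0,0,4,-0.3,1.2,0,0,4.3,-0.3,1.2,0,0,4.3,-0.3]

```text
time: 12.12
tcp_pos: [0.6178, -0.0953, -0.0099]
tool_rot: [0.649, 0.761, -0.005, -0.007]
force: [0.6, 0.5, 0.1]
width: 0.136
```

```bash
python3 - <<'E'
from t import *
now(); go(0,-40,17,90); go(0,15,17,90)
E
```

```text
t 12.12 gate mm [ -1.5 -97.3] z -9.9 dir 90.0 F [0.6 0.5 0.1] w 0.136 tilt [-0.017  0.001 -1.   ] j [ 0.53  0.73 -0.64  1.78  0.56  0.85 -0.22]
target (0, -40, 17, 90) shift cm [ 5.73  0.16 -0.05] turn 0.0
target (0, 15, 17, 90) shift cm [11.23  0.16 -0.04] turn 0.0
```

Request:
jog_arm:
  rows: [1.2,0.8,0.1,0,0,1.2,1.6,0.1,0,0,1.2,2.4,0.2,0,0,1.2,3.2,0.2,0,0,1.2,4,0.2,0,0,1.2,4.8,0.2,0,0,1.2,5.4,0.2,0,0,1.2,5.7,0.2,0,0]

```text
time: 12.78
tcp_pos: [0.6107, -0.0372, -0.0094]
tool_rot: [0.648, 0.761, -0.005, -0.007]
force: [0.3, -0.3, 0.7]
width: 0.137
```

```bash
python3 - <<'E'
from t import *
now(); go(0,15,17,90);look('a7')
E
```

```text
t 12.78 gate mm [  0.6 -38.7] z -9.4 dir 90.1 F [ 0.3 -0.3  0.7] w 0.137 tilt [-0.017  0.001 -1.   ] j [ 0.45  0.71 -0.64  1.81  0.56  0.83 -0.31]
target (0, 15, 17, 90) shift cm [ 5.37 -0.05 -0.  ] turn 0.1
top W [((np.float64(316.8), np.float64(214.2)), 72, [1.0, -0.0]), ((np.float64(399.2), np.float64(262.0)), 184, [-150.0, -188.0]), ((np.float64(284.9), np.float64(260.5)), 215, [-105.0, 96.0])]
top R [((np.float64(278.9), np.float64(178.3)), 185, [109.0, 83.0])]
side W [((np.float64(420.7), np.float64(184.9)), 369, [332.0, 32.0]), ((np.float64(274.0), np.float64(242.5)), 209, [-98.0, 107.0]), ((np.float64(386.6), np.float64(275.6)), 199, [36.0, -143.0]), ((np.float64(364.1), np.float64(289.2)), 185, [-31.0, -141.0])]
side R []
```

View pics/side_a7.png

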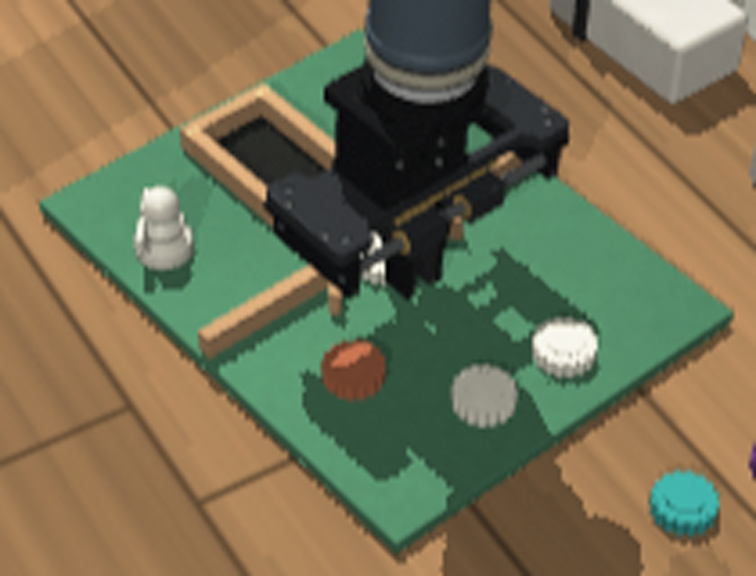

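View pics/top_a7.png

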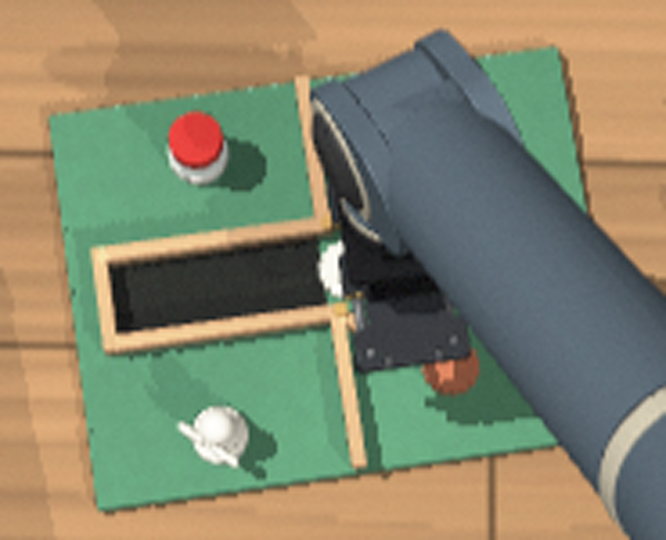

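Disc a is entering the gate at top crop (330,268), centred, and the fingers follow cleanly. Continuing the push.

Request:
jog_arm:
  rows: [1.2,0.8,0,0,0,1.2,1.6,0,0,0,1.2,2.4,0,0,0,1.2,3.2,0,0,0,1.2,4,0,0,0,1.2,4.8,0,0,0,1.2,5.2,0,0,0,1.2,5.3,0,0,0]

```text
time: 13.55
tcp_pos: [0.602, 0.0162, -0.0093]
tool_rot: [0.648, 0.762, -0.005, -0.007]
force: [0.1, 0.3, -1.2]
width: 0.14
```

```bash
python3 - <<'E'
from t import *
now(); go(0,0,17,90);go(0,0,70,90); go(60,-150,70,90)
look('a8')
E
```

```text
t 13.55 gate mm [ 0.4 15.3] z -9.3 dir 90.2 F [ 0.1  0.3 -1.2] w 0.14 tilt [-0.017  0.002 -1.   ] j [ 0.37  0.7  -0.65  1.83  0.55  0.82 -0.4 ]
target (0, 0, 17, 90) shift cm [-1.53 -0.05 -0.02] turn 0.2
target (0, 0, 70, 90) shift cm [-1.51 -0.14 -5.32] turn 0.2
target (60, -150, 70, 90) shift cm [-16.53   5.8   -5.48] turn 0.2
top W [((np.float64(370.0), np.float64(193.7)), 205, [36.0, -144.0]), ((np.float64(381.9), np.float64(253.4)), 272, [-122.0, -148.0]), ((np.float64(284.9), np.float64(260.5)), 215, [-105.0, 96.0])]
top R [((np.float64(278.2), np.float64(178.3)), 164, [109.0, 85.0])]
side W [((np.float64(420.7), np.float64(184.9)), 365, [332.0, 32.0]), ((np.float64(273.3), np.float64(242.3)), 188, [-99.0, 108.0]), ((np.float64(386.5), np.float64(274.9)), 214, [37.0, -142.0]), ((np.float64(366.2), np.float64(289.7)), 116, [-28.0, -145.0])]
side R []
```

View pics/top_a8.png

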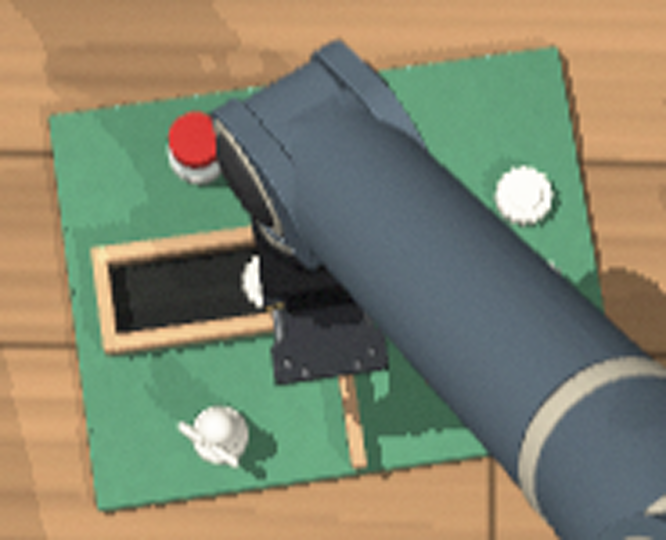

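The top crop shows disc a in the slot, its leading edge at (243,280). Next I lift out, go round behind disc b at gate frame (36,-143) and push it at 112°.

```bash
python3 - <<'E'
from t import *
go(51,-180,75,112)
E
```

```text
target (51, -180, 75, 112) shift cm [-19.38   4.91  -5.97] turn -21.9
```

Request:
jog_arm:
  rows: [1.2,-0.8,0,-1,0,1.2,-1,0,-4,0,1.2,-1.5,0,-6,0,1.2,-5,1.5,-6,-7,1.2,-8.5,2.5,-6,-14,1.2,-12,3.5,-6,-21.9,1.2,-15.5,4.4,-6,-21.9,1.2,-19.4,4.9,-6,-21.9,1.2,-19.4,4.9,-6,-21.9,1.2,-19.4,4.9,-6,-21.9,1.2,-19.4,4.9,-6,-21.9]

```text
time: 14.57
tcp_pos: [0.6823, -0.1698, 0.0494]
tool_rot: [0.493, 0.87, -0.004, -0.008]
force: [-1.2, 1.5, 0.2]
width: 0.139
```

```bash
python3 - <<'E'
from t import *
now(); go(51,-180,17,112);go(13,-86,17,112)
look('b1')
E
```

```text
t 14.57 gate mm [  50.4 -181. ] z 49.4 dir 111.9 F [-1.2  1.5  0.2] w 0.139 tilt [-0.017  0.001 -1.   ] j [ 0.65  0.79 -0.75  1.54  0.58  1.07  0.29]
target (51, -180, 17, 112) shift cm [0.01 0.17 5.86] turn -0.1
target (13, -86, 17, 112) shift cm [10.15  0.16  5.96] turn -0.1
top W [((np.float64(279.7), np.float64(186.5)), 61, [87.0, 84.0]), ((np.float64(370.0), np.float64(193.7)), 206, [36.0, -144.0]), ((np.float64(299.7), np.float64(217.3)), 197, [-0.0, 44.0]), ((np.float64(373.0), np.float64(218.8)), 210, [-31.0, -141.0]), ((np.float64(284.9), np.float64(260.4)), 218, [-105.0, 96.0])]
top R [((np.float64(278.9), np.float64(178.3)), 186, [109.0, 83.0]), ((np.float64(350.0), np.float64(241.3)), 174, [-80.0, -73.0])]
side W [((np.float64(340.3), np.float64(213.8)), 92, [92.0, 82.0]), ((np.float64(321.9), np.float64(237.5)), 171, [2.0, 46.0]), ((np.float64(274.1), np.float64(242.7)), 223, [-99.0, 106.0]), ((np.float64(386.4), np.float64(275.2)), 224, [37.0, -142.0]), ((np.float64(363.9), np.float64(288.7)), 234, [-30.0, -139.0])]
side R [((np.float64(342.8), np.float64(202.1)), 178, [126.0, 112.0]), ((np.float64(327.7), np.float64(281.1)), 169, [-78.0, -71.0])]
```

View pics/side_b1.png

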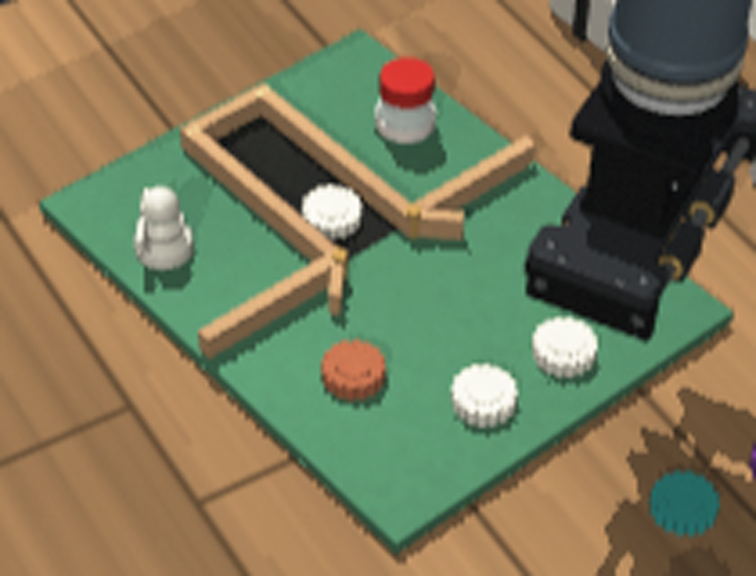

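View pics/top_b1.png

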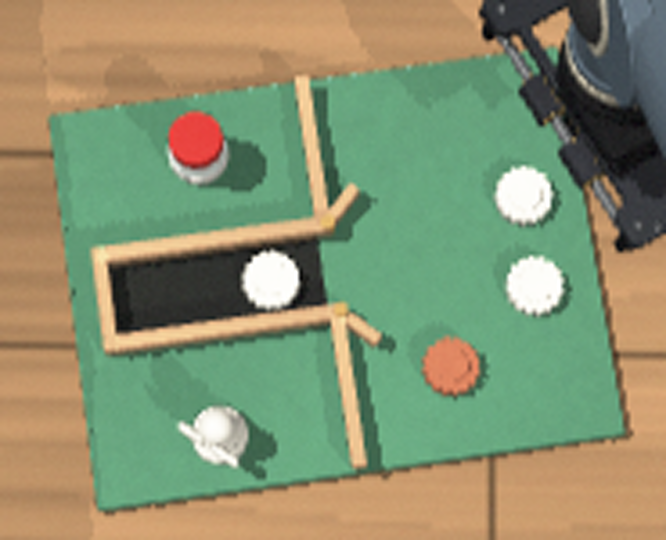

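Disc a sits in the slot at gate frame (0,44). The gripper is poised behind disc b at top crop (525,195), and c, the terracotta disc, the jar and the cherub have not moved. Lowering.

Request:
jog_arm:
  rows: [1.2,0,0.2,2.5,0,1.2,0,0.2,5,0,1.2,0,0.2,5.9,0,1.2,0,0.2,5.9,0]

```text
time: 15.0
tcp_pos: [0.6808, -0.1652, -0.0119]
tool_rot: [0.49, 0.872, -0.004, -0.01]
force: [-0.5, 0.3, -0.4]
width: 0.139
```

```bash
python3 - <<'E'
from t import *
now(); go(13,-86,17,112)
look('b2')
E
```

```text
t 15.0 gate mm [  49.6 -176.2] z -11.9 dir 112.3 F [-0.5  0.3 -0.4] w 0.139 tilt [-0.022  0.002 -1.   ] j [ 0.62  0.85 -0.71  1.57  0.63  0.98  0.26]
target (13, -86, 17, 112) shift cm [ 9.74  0.02 -0.14] turn 0.3
top W [((np.float64(279.5), np.float64(186.5)), 61, [87.0, 84.0]), ((np.float64(369.6), np.float64(193.9)), 194, [35.0, -143.0]), ((np.float64(299.8), np.float64(217.3)), 196, [-1.0, 44.0]), ((np.float64(373.0), np.float64(218.8)), 211, [-31.0, -140.0]), ((np.float64(284.9), np.float64(260.4)), 216, [-105.0, 96.0])]
top R [((np.float64(278.9), np.float64(178.3)), 186, [109.0, 83.0]), ((np.float64(350.0), np.float64(241.2)), 175, [-80.0, -73.0])]
side W [((np.float64(340.0), np.float64(213.7)), 88, [92.0, 83.0]), ((np.float64(321.8), np.float64(237.4)), 169, [2.0, 46.0]), ((np.float64(274.0), np.float64(242.7)), 217, [-99.0, 106.0]), ((np.float64(364.0), np.float64(288.7)), 233, [-30.0, -139.0])]
side R [((np.float64(342.8), np.float64(202.1)), 178, [126.0, 112.0]), ((np.float64(327.7), np.float64(281.1)), 169, [-78.0, -71.0])]
```

View pics/side_b2.png

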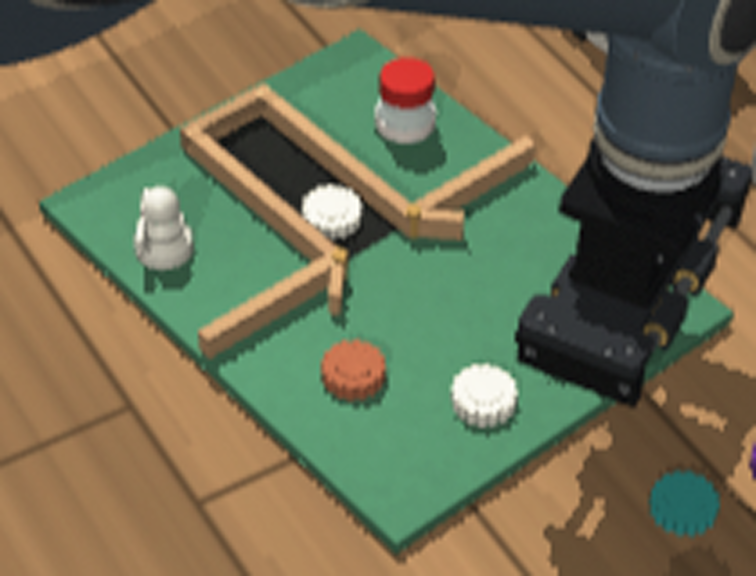

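The body hides disc b in the side view, but the top mask still puts it at (370,194), unmoved. Pushing it toward the gate.

Request:
jog_arm:
  rows: [1.2,0.8,0,-0.1,0.3,1.2,1.6,0,-0.1,0.3,1.2,2.4,0,-0.1,0.3,1.2,3.2,0,-0.1,0.3,1.2,4,0,-0.1,0.3,1.2,4.8,0,-0.1,0.3,1.2,5.6,0,-0.1,0.3,1.2,6.4,0,-0.1,0.3,1.2,7.2,0,-0.1,0.3,1.2,8,0,-0.1,0.3,1.2,8.8,0,-0.1,0.3,1.2,9.5,0,-0.1,0.3]

```text
time: 16.1
tcp_pos: [0.6335, -0.0833, -0.0068]
tool_rot: [0.493, 0.87, -0.003, -0.008]
force: [0.2, -0.3, -0.2]
width: 0.138
```

```bash
python3 - <<'E'
from t import *
now(); go(0,-97,17,90)
look('b3')
E
```

```text
t 16.1 gate mm [ 15.9 -87.9] z -6.8 dir 111.9 F [ 0.2 -0.3 -0.2] w 0.138 tilt [-0.017  0.002 -1.   ] j [ 0.56  0.77 -0.73  1.74  0.63  0.9   0.1 ]
target (0, -97, 17, 90) shift cm [-0.25 -1.81  0.26] turn 21.9
top W [((np.float64(279.6), np.float64(186.5)), 60, [87.0, 84.0]), ((np.float64(338.5), np.float64(210.4)), 148, [4.0, -57.0]), ((np.float64(299.7), np.float64(217.3)), 198, [-0.0, 44.0]), ((np.float64(284.9), np.float64(260.5)), 217, [-105.0, 96.0])]
top R [((np.float64(278.9), np.float64(178.3)), 186, [109.0, 83.0]), ((np.float64(350.0), np.float64(241.3)), 174, [-80.0, -73.0])]
side W [((np.float64(421.0), np.float64(185.0)), 364, [333.0, 31.0]), ((np.float64(338.8), np.float64(213.3)), 67, [90.0, 86.0]), ((np.float64(321.8), np.float64(237.4)), 169, [2.0, 46.0]), ((np.float64(274.0), np.float64(242.6)), 212, [-99.0, 106.0]), ((np.float64(363.9), np.float64(289.2)), 192, [-31.0, -140.0])]
side R [((np.float64(342.8), np.float64(202.1)), 178, [126.0, 112.0]), ((np.float64(327.7), np.float64(281.1)), 169, [-78.0, -71.0])]
```

View pics/top_b3.png

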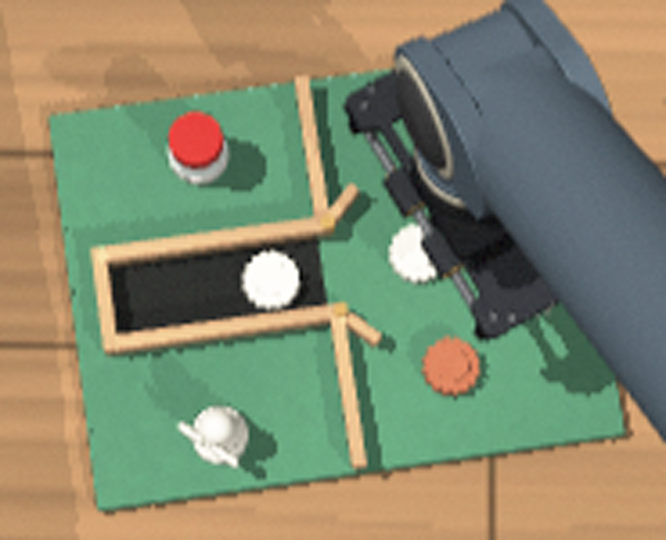

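Disc b is now at about gate frame (3,-59). I'll back off, square up to the gate and push it in.

Request:
jog_arm:
  rows: [1.2,-1,0,0.2,0,1.2,-1.5,0,0.2,0,1.2,-0.6,-1.8,0.2,7,1.2,-0.6,-1.8,0.2,14,1.2,-0.6,-1.8,0.2,21.9,1.2,-0.6,-1.8,0.2,21.9,1.2,-0.6,-1.8,0.2,21.9]

```text
time: 16.78
tcp_pos: [0.6215, -0.0979, -0.0085]
tool_rot: [0.648, 0.762, -0.005, -0.007]
force: [-0.4, 0.3, -0.4]
width: 0.135
```

```bash
python3 - <<'E'
from t import *
now(); go(1,-40,17,90); go(0,15,17,90)
look('b4')
E
```

```text
t 16.78 gate mm [   1.8 -100.5] z -8.5 dir 90.2 F [-0.4  0.3 -0.4] w 0.135 tilt [-0.017  0.002 -1.   ] j [ 0.53  0.73 -0.64  1.77  0.55  0.85 -0.2 ]
target (1, -40, 17, 90) shift cm [ 6.05 -0.05  0.1 ] turn 0.2
target (0, 15, 17, 90) shift cm [11.55 -0.13  0.12] turn 0.2
top W [((np.float64(279.6), np.float64(186.5)), 60, [87.0, 84.0]), ((np.float64(338.7), np.float64(210.1)), 177, [4.0, -57.0]), ((np.float64(299.7), np.float64(217.3)), 198, [-0.0, 44.0]), ((np.float64(284.9), np.float64(260.5)), 217, [-105.0, 96.0])]
top R [((np.float64(278.9), np.float64(178.3)), 186, [109.0, 83.0]), ((np.float64(349.5), np.float64(242.4)), 140, [-82.0, -72.0])]
side W [((np.float64(421.0), np.float64(185.0)), 365, [333.0, 31.0]), ((np.float64(338.7), np.float64(212.7)), 62, [92.0, 88.0]), ((np.float64(321.8), np.float64(237.4)), 167, [2.0, 46.0]), ((np.float64(274.0), np.float64(242.6)), 213, [-99.0, 106.0]), ((np.float64(364.0), np.float64(289.2)), 194, [-31.0, -140.0])]
side R [((np.float64(342.8), np.float64(202.1)), 178, [126.0, 112.0]), ((np.float64(327.7), np.float64(281.1)), 169, [-78.0, -71.0])]
```

View pics/top_b4.png

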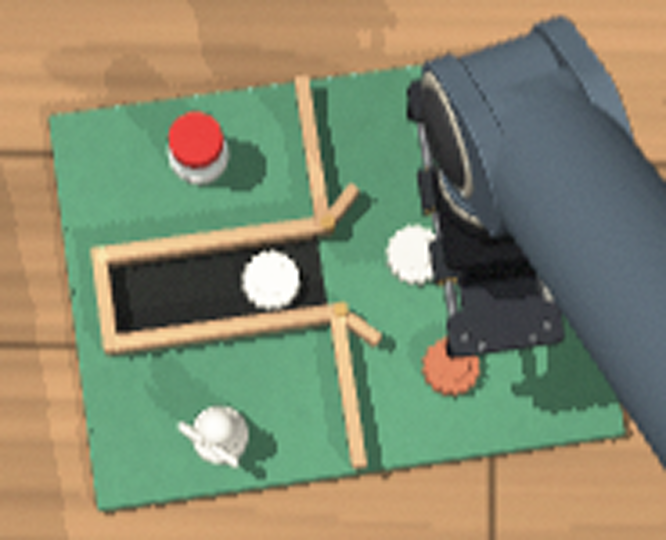

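Disc b at top crop (412,254) is lined up with the gate. Pushing.

Request:
jog_arm:
  rows: [1.2,0.8,0,0,0,1.2,1.6,0,0,0,1.2,2.4,0,0,0,1.2,3.2,0,0,0,1.2,4,0,0,0,1.2,4.8,-0.1,0,0,1.2,5.6,-0.1,0,0,1.2,6.4,-0.1,0,0,1.2,7.2,-0.1,0,0,1.2,7.6,-0.1,0,0]

```text
time: 17.72
tcp_pos: [0.6079, -0.0207, -0.0081]
tool_rot: [0.647, 0.763, -0.004, -0.007]
force: [-0.4, 0.9, 0.6]
width: 0.135
```

```bash
python3 - <<'E'
from t import *
now(); go(0,15,17,90)
look('b5')
E
```

```text
t 17.72 gate mm [  0.4 -22. ] z -8.1 dir 90.3 F [-0.4  0.9  0.6] w 0.135 tilt [-0.017  0.003 -1.   ] j [ 0.43  0.7  -0.65  1.82  0.55  0.83 -0.33]
target (0, 15, 17, 90) shift cm [ 3.7  -0.02  0.14] turn 0.3
top W [((np.float64(301.8), np.float64(217.1)), 260, [-1.0, 38.0]), ((np.float64(395.2), np.float64(258.8)), 232, [-140.0, -179.0]), ((np.float64(284.9), np.float64(260.5)), 217, [-105.0, 96.0])]
top R [((np.float64(278.8), np.float64(178.3)), 183, [109.0, 83.0])]
side W [((np.float64(420.7), np.float64(184.9)), 368, [332.0, 32.0]), ((np.float64(274.0), np.float64(242.5)), 209, [-98.0, 107.0]), ((np.float64(364.2), np.float64(289.3)), 173, [-31.0, -141.0])]
side R []
```

View pics/top_b5.png

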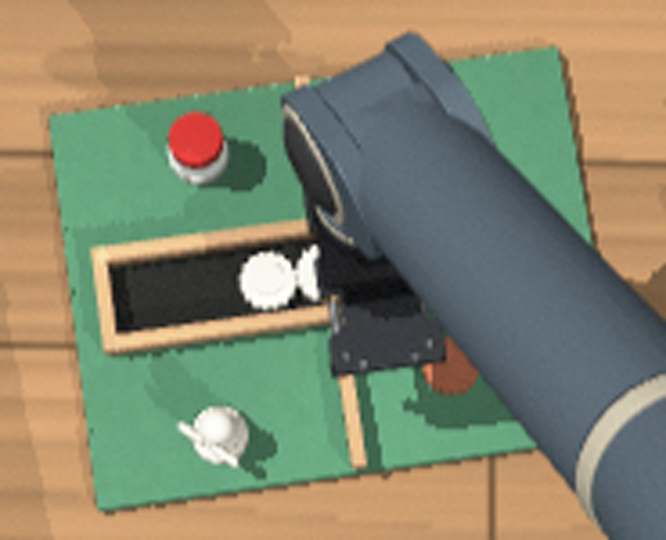

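Disc b is now touching disc a in the slot at top crop (300,275). Continuing.

Request:
jog_arm:
  rows: [1.2,0.7,0,0.1,0,1.2,1.4,0,0.1,0,1.2,2.1,0,0.1,0,1.2,2.8,0,0.1,0,1.2,3.4,0,0.1,0,1.2,3.6,0,0.1,0]

```text
time: 18.32
tcp_pos: [0.6018, 0.0163, -0.0087]
tool_rot: [0.646, 0.763, -0.004, -0.008]
force: [-0.1, -0.1, -0.4]
width: 0.135
```

```bash
python3 - <<'E'
from t import *
now(); go(0,0,75,90); go(-43,-180,75,70)
E
```

```text
t 18.32 gate mm [ 0.2 15.4] z -8.7 dir 90.4 F [-0.1 -0.1 -0.4] w 0.135 tilt [-0.017  0.004 -1.   ] j [ 0.37  0.7  -0.65  1.83  0.55  0.82 -0.4 ]
target (0, 0, 75, 90) shift cm [-1.5  -0.13 -5.76] turn 0.4
target (-43, -180, 75, 70) shift cm [-19.47  -4.57  -5.81] turn 20.4
```

Request:
jog_arm:
  rows: [1.2,-0.8,0,-1,0,1.2,-1,0,-4,0,1.2,-1.5,0,-6,0,1.2,-5,-1,-6,7,1.2,-8.5,-2,-6,14,1.2,-12,-3,-6,20.4,1.2,-15.5,-4,-6,20.4,1.2,-19.4,-4.7,-6,20.4,1.2,-19.4,-4.7,-6,20.4,1.2,-19.4,-4.7,-6,20.4,1.2,-19.4,-4.7,-6,20.4]

```text
time: 19.23
tcp_pos: [0.5885, -0.1835, 0.0513]
tool_rot: [0.771, 0.636, -0.005, -0.007]
force: [-0.6, 0.8, -0.0]
width: 0.137
```

```bash
python3 - <<'E'
from t import *
now(); go(-44.5,-179,17,70)
look('c1')
E
```

```text
t 19.23 gate mm [ -44.3 -179.7] z 51.3 dir 70.0 F [-0.6  0.8 -0. ] w 0.137 tilt [-0.016  0.004 -1.   ] j [ 0.66  0.61 -0.6   1.77  0.42  0.91 -0.32]
target (-44.5, -179, 17, 70) shift cm [0.06 0.06 6.05] turn -0.0
top W [((np.float64(291.8), np.float64(218.7)), 391, [-1.0, 64.0]), ((np.float64(372.5), np.float64(218.8)), 193, [-30.0, -139.0]), ((np.float64(284.9), np.float64(260.5)), 215, [-105.0, 96.0])]
top R [((np.float64(278.9), np.float64(178.3)), 186, [109.0, 83.0]), ((np.float64(350.0), np.float64(241.3)), 174, [-80.0, -73.0])]
side W [((np.float64(424.6), np.float64(185.4)), 274, [339.0, 24.0]), ((np.float64(339.8), np.float64(213.9)), 76, [91.0, 83.0]), ((np.float64(316.6), np.float64(233.1)), 319, [2.0, 66.0]), ((np.float64(274.0), np.float64(242.5)), 209, [-98.0, 107.0]), ((np.float64(362.9), np.float64(289.4)), 187, [-33.0, -139.0])]
side R [((np.float64(342.8), np.float64(202.1)), 178, [126.0, 112.0]), ((np.float64(327.7), np.float64(281.1)), 169, [-78.0, -71.0])]
```

View pics/top_c1.png

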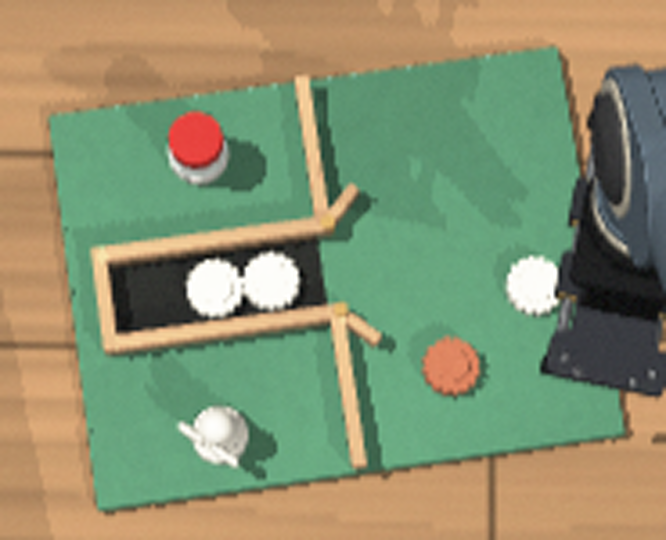

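View pics/side_c1.png

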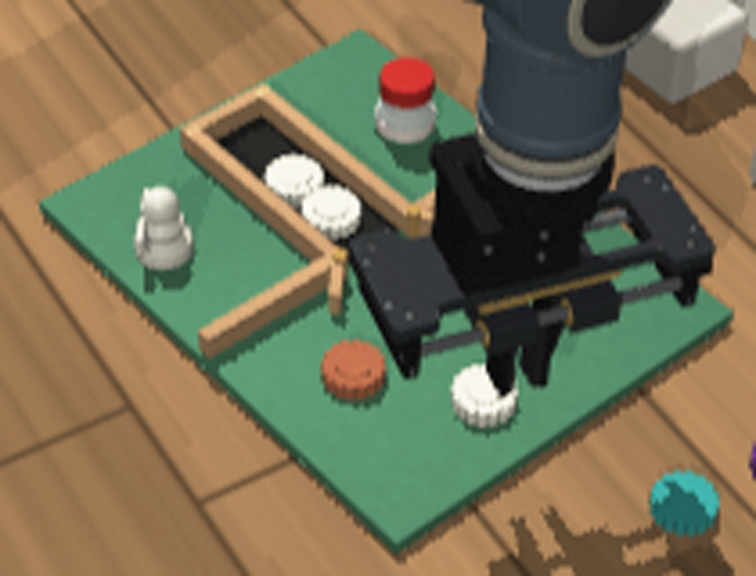

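Both discs are in the slot at top crop (215,287) and (271,281), and the fingertips hover behind disc c. Lowering.

Request:
jog_arm:
  rows: [1.2,-0.3,0,2.5,0,1.2,-0.3,0.1,5,0,1.2,-0.3,0.1,5.9,0,1.2,-0.3,0.1,5.9,0]

```text
time: 19.67
tcp_pos: [0.5864, -0.1826, -0.0099]
tool_rot: [0.77, 0.638, -0.006, -0.009]
force: [-0.5, -0.4, -0.0]
width: 0.137
```

```bash
python3 - <<'E'
from t import *
now(); go(-11,-85,17,70)
look('c2')
E
```

```text
t 19.67 gate mm [ -46.3 -178.5] z -9.9 dir 70.3 F [-0.5 -0.4 -0. ] w 0.137 tilt [-0.021  0.006 -1.   ] j [ 0.63  0.69 -0.56  1.8   0.48  0.81 -0.36]
target (-11, -85, 17, 70) shift cm [ 9.99  0.17 -0.05] turn 0.3
top W [((np.float64(291.8), np.float64(218.7)), 391, [-1.0, 64.0]), ((np.float64(371.8), np.float64(218.3)), 169, [-29.0, -138.0]), ((np.float64(284.9), np.float64(260.5)), 214, [-105.0, 96.0])]
top R [((np.float64(278.9), np.float64(178.3)), 186, [109.0, 83.0]), ((np.float64(350.0), np.float64(241.3)), 174, [-80.0, -73.0])]
side W [((np.float64(425.8), np.float64(184.5)), 227, [344.0, 24.0]), ((np.float64(339.9), np.float64(213.8)), 85, [91.0, 83.0]), ((np.float64(316.6), np.float64(233.0)), 321, [2.0, 66.0]), ((np.float64(274.0), np.float64(242.6)), 214, [-99.0, 106.0])]
side R [((np.float64(342.4), np.float64(202.9)), 155, [124.0, 110.0]), ((np.float64(325.2), np.float64(281.7)), 107, [-83.0, -68.0])]
```

View pics/side_c2.png

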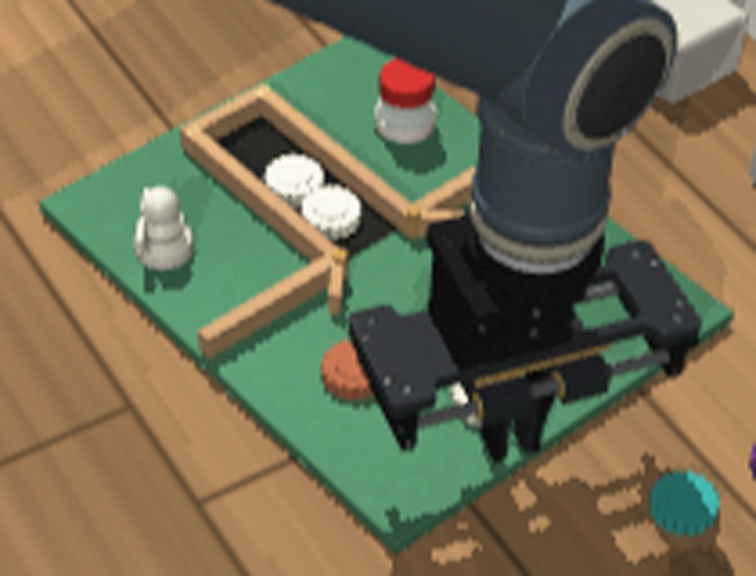

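The fingertips at side crop (515,445) are behind disc c, which is partly hidden at (470,400). Pushing.

Request:
jog_arm:
  rows: [1.2,0.8,0,0,0.3,1.2,1.6,0.1,0,0.3,1.2,2.4,0.1,0,0.3,1.2,3.2,0.1,0,0.3,1.2,4,0.1,0,0.3,1.2,4.8,0.1,0,0.3,1.2,5.6,0.1,0,0.3,1.2,6.4,0.1,0,0.3,1.2,7.2,0.1,0,0.3,1.2,8,0.1,0,0.3,1.2,8.8,0.1,0,0.3,1.2,9.6,0.1,0,0.3]

```text
time: 20.77
tcp_pos: [0.6077, -0.0883, -0.0071]
tool_rot: [0.772, 0.636, -0.005, -0.007]
force: [-0.2, -0.8, -1.1]
width: 0.135
```

```bash
python3 - <<'E'
from t import *
now(); go(0,-100,17,90)
look('c3')
E
```

```text
t 20.77 gate mm [-10.3 -88.7] z -7.1 dir 70.0 F [-0.2 -0.8 -1.1] w 0.135 tilt [-0.016  0.005 -1.   ] j [ 0.48  0.68 -0.56  1.81  0.48  0.81 -0.52]
target (0, -100, 17, 90) shift cm [-0.7   1.36  0.19] turn -20.0
top W [((np.float64(279.6), np.float64(186.5)), 60, [87.0, 84.0]), ((np.float64(291.9), np.float64(218.6)), 396, [-1.0, 64.0]), ((np.float64(284.9), np.float64(260.5)), 216, [-105.0, 96.0]), ((np.float64(406.4), np.float64(275.5)), 75, [-186.0, -200.0])]
top R [((np.float64(278.9), np.float64(178.3)), 186, [109.0, 83.0])]
side W [((np.float64(420.8), np.float64(184.9)), 366, [333.0, 32.0]), ((np.float64(311.3), np.float64(228.3)), 153, [2.0, 88.0]), ((np.float64(274.0), np.float64(242.5)), 210, [-98.0, 106.0])]
side R [((np.float64(339.2), np.float64(201.9)), 80, [120.0, 119.0]), ((np.float64(327.7), np.float64(279.5)), 116, [-75.0, -67.0])]
```

View pics/top_c3.png

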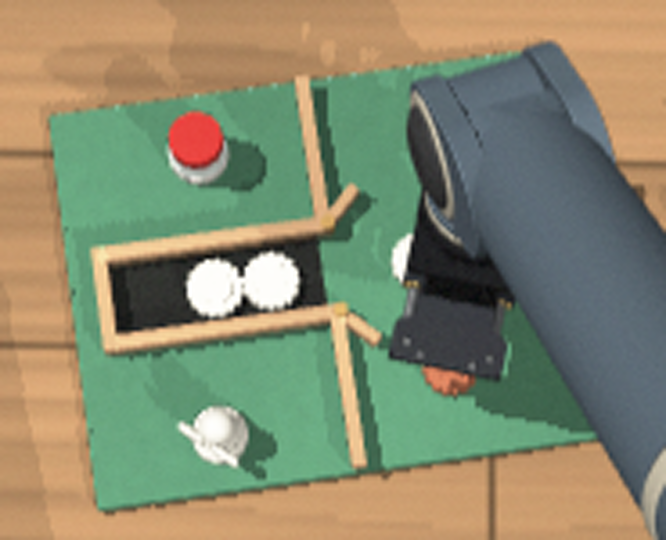

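Disc c is in front of the gate, left edge at top crop (393,258). I'll back off and square up.

Request:
jog_arm:
  rows: [1.2,-1,0,0.1,0,1.2,-1.5,0,0.1,0,1.2,-0.9,1.4,0.1,-7,1.2,-0.8,1.4,0.1,-14,1.2,-0.8,1.4,0.1,-20,1.2,-0.8,1.4,0.1,-20,1.2,-0.8,1.4,0.1,-20]

```text
time: 21.45
tcp_pos: [0.6197, -0.0986, -0.0086]
tool_rot: [0.65, 0.76, -0.003, -0.008]
force: [0.4, -0.1, -0.1]
width: 0.138
```

```bash
python3 - <<'E'
from t import *
now(); go(0,-25,17,90); go(0,15,17,90)
look('c4')
E
```

```text
t 21.45 gate mm [-1.000e-01 -1.008e+02] z -8.6 dir 89.8 F [ 0.4 -0.1 -0.1] w 0.138 tilt [-0.016  0.006 -1.   ] j [ 0.54  0.73 -0.64  1.77  0.55  0.85 -0.2 ]
target (0, -25, 17, 90) shift cm [ 7.58 -0.01  0.13] turn -0.2
target (0, 15, 17, 90) shift cm [11.58 -0.02  0.17] turn -0.2
top W [((np.float64(279.6), np.float64(186.5)), 60, [87.0, 84.0]), ((np.float64(338.9), np.float64(211.9)), 176, [-0.0, -57.0]), ((np.float64(291.9), np.float64(218.6)), 395, [-1.0, 64.0]), ((np.float64(284.9), np.float64(260.5)), 217, [-105.0, 96.0])]
top R [((np.float64(278.9), np.float64(178.3)), 186, [109.0, 83.0]), ((np.float64(349.3), np.float64(242.5)), 133, [-83.0, -71.0])]
side W [((np.float64(420.9), np.float64(185.1)), 367, [332.0, 31.0]), ((np.float64(338.7), np.float64(212.8)), 62, [91.0, 88.0]), ((np.float64(316.6), np.float64(233.0)), 320, [2.0, 66.0]), ((np.float64(274.0), np.float64(242.6)), 214, [-99.0, 106.0])]
side R [((np.float64(342.8), np.float64(202.1)), 178, [126.0, 112.0]), ((np.float64(327.7), np.float64(281.1)), 169, [-78.0, -71.0])]
```

View pics/top_c4.png

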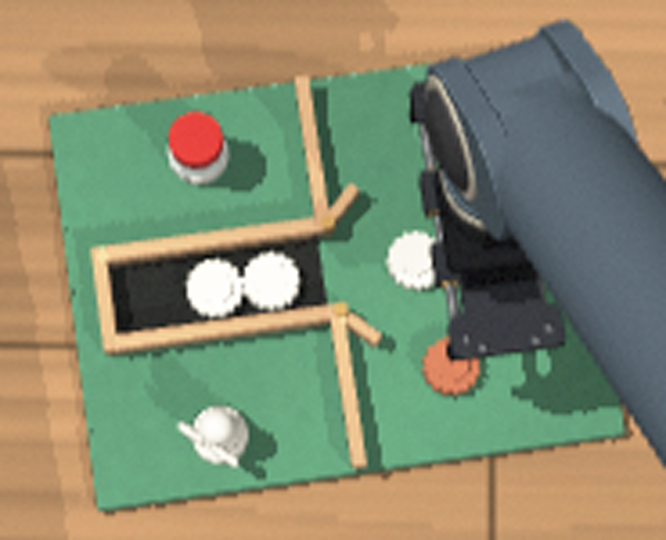

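Disc c is lined up at top crop (412,260). Pushing.

Request:
jog_arm:
  rows: [1.2,0.8,0,0,0,1.2,1.6,0,0,0,1.2,2.4,0,0,0,1.2,3.2,0,0,0,1.2,4,0,0,0,1.2,4.8,0,0,0,1.2,5.6,0,0,0,1.2,6.4,0,0,0,1.2,7.2,0,0,0,1.2,7.6,0,0,0]

```text
time: 22.38
tcp_pos: [0.6078, -0.0212, -0.0075]
tool_rot: [0.649, 0.761, -0.003, -0.008]
force: [-1.4, -0.1, 0.7]
width: 0.133
```

```bash
python3 - <<'E'
from t import *
now(); go(0,14,17,90)
E
```

```text
t 22.38 gate mm [  0.3 -22.5] z -7.5 dir 90.0 F [-1.4 -0.1  0.7] w 0.133 tilt [-0.016  0.007 -1.   ] j [ 0.43  0.7  -0.65  1.82  0.55  0.82 -0.33]
target (0, 14, 17, 90) shift cm [ 3.65 -0.02  0.2 ] turn 0.0
```

Request:
jog_arm:
  rows: [1.2,0.7,0,0.1,0,1.2,1.4,0,0.1,0,1.2,2.1,0,0.1,0,1.2,2.8,0,0.1,0,1.2,3.4,0,0.1,0,1.2,3.6,0,0.1,0]

```text
time: 22.88
tcp_pos: [0.6018, 0.0161, -0.0081]
tool_rot: [0.648, 0.761, -0.002, -0.008]
force: [0.7, 0.3, -1.3]
width: 0.133
```

Request:
jog_arm:
  rows: [1.2,-0.8,0,-1,0,1.2,-1,0,-4,0,1.2,-1.5,0,-7,0,1.2,-5,0,-10,0,1.2,-9,0,-12,0,1.2,-13,0,-14,0,1.2,-17,0,-15,0,1.2,-20,0,-15,0,1.2,-20,0,-15,0,1.2,-20,0,-15,0]

```text
time: 23.72
tcp_pos: [0.6356, -0.1876, 0.1402]
tool_rot: [0.651, 0.759, -0.003, -0.008]
force: [-0.3, 0.9, -0.7]
width: 0.138
```

```bash
python3 - <<'E'
from t import *
now(); look('f1')
E
```

```text
t 23.72 gate mm [   1.6 -191.2] z 140.2 dir 89.7 F [-0.3  0.9 -0.7] w 0.138 tilt [-0.016  0.006 -1.   ] j [ 0.7   0.61 -0.71  1.58  0.42  1.13  0.04]
top W [((np.float64(284.9), np.float64(260.5)), 214, [-105.0, 96.0])]
top R [((np.float64(278.9), np.float64(178.3)), 186, [109.0, 83.0]), ((np.float64(350.0), np.float64(241.2)), 175, [-80.0, -73.0])]
side W [((np.float64(339.9), np.float64(213.7)), 87, [92.0, 83.0]), ((np.float64(274.1), np.float64(242.6)), 216, [-99.0, 106.0])]
side R [((np.float64(342.8), np.float64(202.1)), 178, [126.0, 112.0]), ((np.float64(327.7), np.float64(281.1)), 169, [-78.0, -71.0])]
```

View pics/top_f1.png

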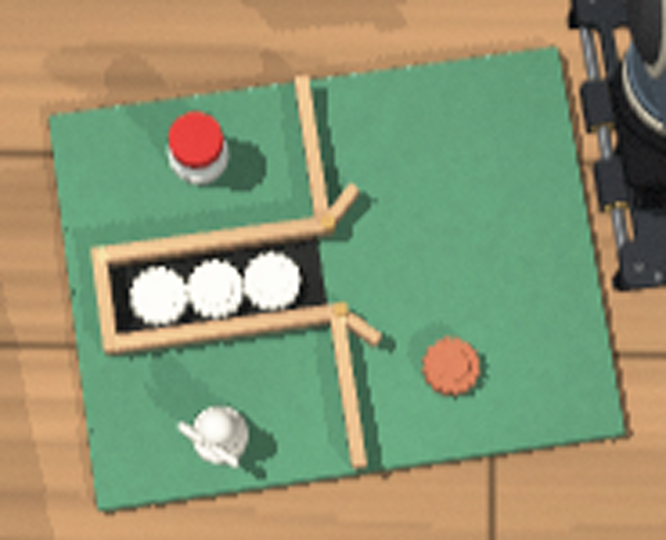

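View pics/side_f1.png

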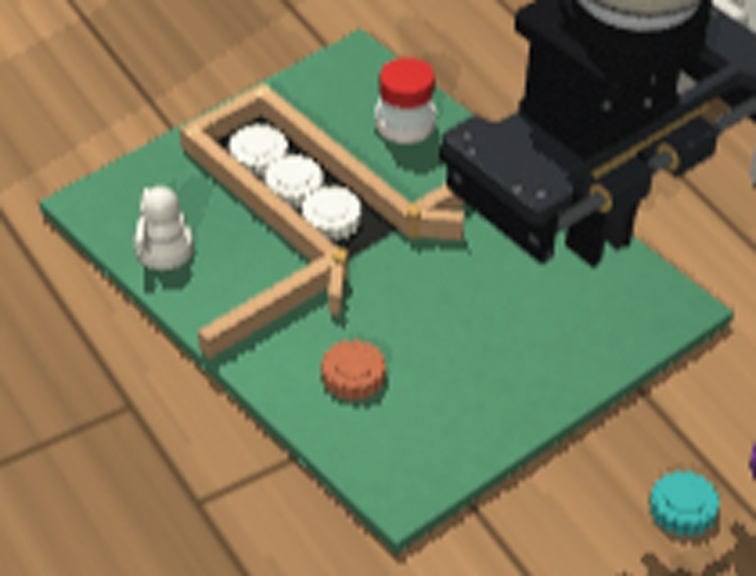

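All three white discs lie in single file in the slot at top crop (158,295), (215,288) and (272,281), well past the gate. The terracotta disc (350,241), jar and cherub have not moved. The arm is clear, so I'm handing in.

```bash
python3 - <<'E'
from t import *
r.job_done(); print(r.sense()['time'])
E
```

```text
the job is handed in; nothing more can be done
the job is handed in; nothing more can be done
```

All three white halo discs are in the slot, in single file, and I handed the job in at about 23.8 s. I slid them through the gate one at a time with nearly closed fingers. The last pictures before hand-in showed the following:
- **White discs:** they lie at about 44, 84 and 124 mm past the gate, so the nearest one is about 20 mm clear of the fence. I took 84 and 124 mm from the picture and the earlier disc positions, because the final colour mask merged the three.
- **Terracotta disc, jar and cherub:** they sit at the same pixels as at the start.
- **Turquoise look-alike:** it is still in place in the last side picture.
- **Figures, cup, brush and purple disc:** I did not check these at the end; the arm never went near them at low height.
- **Arm:** it was clear of everything.

One check disagreed. The reported TCP height was about 26 mm too low, so my first sweep passed over disc a without moving it. I found this in the side view and confirmed it with a light touch on the bare board, about 10 N. I corrected for it after that, and every later push worked. I did not find the cause of the offset.

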